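# Clamp the maul stand, then sort the mauls into its rings

## Robot

A 6-joint arm with a two-finger parallel gripper is mounted at the origin on a cart in front of the work surface, level with it; the furniture and walls round the work are solid. World frame = base frame: x ahead of the robot, y to its left, z up, the work surface at z = 0. Lengths are in mm, angles in rad, forces in N, time in s.
With the tool pointing down it reaches from about 350 to 775 mm from the base axis. Payload 7.3 kg.
Tool frame: the origin (TCP) lies midway between the tips of the shut fingers; the grasp point (between the pads) lies 19 mm behind it; z points along the fingers, y is the line along which they close (so a half turn about z gives the same grasp; the last joint's range is limited). The gripper opens to 92 mm and grips with 3 to 60 N. Pads are 19 mm wide; open, the fingers measure 130 mm over their backs; the gripper's body (75 mm by 190 mm) begins 47 mm behind the grasp point.
Start: joints at [-1.269, 0.342, 1.524, -0, 1.275, -0.146], TCP at [227.34, -473.245, 226.741] pointing down, gripper open.
Joint ranges: [-2.53, 2.53], [-0.77, 2.02], [0.04, 2.7], [-1, 4.14], [0.28, 2.66], [-3.11, 3.11]. Speed limits (rad/s): [2.57, 2.57, 3.14, 3.14, 3.14, 3.14].

## Interface

Orientations are given as a unit quaternion [x, y, z, w].
In Python, from rig import readout, cams, ctrl, nets gives the robot as it stands.
- The arm moves only by the tool drive_tool, never from a script. Its argument "commands" is a list of rows, each a list of 7 numbers: the turn, a rotation vector about the world's x, y, z each as a share of 30 degrees, from -1 to 1, then the shift along the world's x, y, z each as a share of 10 cm, from -1 to 1, then the closure, from 0 (fully open) to 1 (shut). A call has 1 to 12 rows; each row is the pose to reach, as a shift and turn from the pose commanded when the call began; what a row does not reach only later rows make up. A row lasts 1/10 s, in which the tool goes at most 50 mm and 8.59 degrees, less where a joint would pass 70% of its speed; a pose out of reach is approached as far as the arm can. A call with a number of a shift or a turn outside -1 to 1 is refused whole. A call with a gripper value outside its range is refused whole. The fingers move at their own pace and stop on an object; "grip_force" is the grip in N (left out, the last holds). Time passes only in rows, so rows that repeat a pose let the fingers close. It gives the time, the measured TCP pose, the force, the opening and the grip force at its end, in the units of the state.
- readout.get_obs(): the state, without advancing time (a new reading comes with each control period).
- cams.read_camera(name): name is "side" or "top"; returns a dict with "image" (480x640x3 uint8, red, green, blue), "fx", "fy", "cx", "cy" (pixels), "cam_to_world" (4x4, takes a point from camera to world coordinates). Camera axes: x right, y up, looking along -z (the intrinsics and any distortion apply to the point x, -y, -z); pixel columns grow to the right and rows downward; lengths in mm; the calibration is good to about 2 mm. A picture is of the moment at which its call begins. There is no depth.
- ctrl.sign_off(): hands the job in; it is judged then, once.
Trained networks look in a picture, given as the dict that the camera call returned (one of the last four; its "shot" number tells which), for a name from the list of things; names that differ only in an ending like _2 or _b are one class to them, and where a whole thing is asked for, a point or a joint stands for the part that bears it (a point fixed in the world has none). Each returns a list of dicts, best first, with "score" (0 to 1); they miss things now and then, are a little off and sometimes report something else, mostly with a low value. They report only what shows in the picture. A call takes as long as a camera call. They do not tell look-alikes from the thing itself.
- nets.spot_in(picture, query): "xyz" ([x, y, z] in mm, in world coordinates, good to about 4 mm: the middle of the surface that is visible of it).
- nets.place_of(picture, query): "xyz" ([x, y, z] in mm, in world coordinates, good to about 4 mm: a listed point, or the origin of a listed thing).
The state is a dict: "time_s": time; "q": joint angles; "qvel": joint speeds; "joint_efforts": joint torques, N m; "ee_pos": TCP position; "orientation": TCP orientation; "ft_force": force on the tool from outside, world axes, zero at the start; "moment": the same for the moment, N m; "finger_gap": opening from 0.0 (shut) to 1.0 (fully open); "finger_force": force on a finger pad.
Only numpy, scipy, OpenCV 4.12 (cv2) and the standard library are available. Lean on these libraries where they do the work, as an engineer would, in place of code of your own. Each camera call takes 0.05 s, during which the arm holds its last target. There are 200 camera calls.

## Task

First secure the stand with the three narrow rings: turn its black clamp knob clockwise until the spindle stops and the knob's slip clutch clicks over by a good bit (a quarter of a radian or more). Then put away every maul from the wooden block, handle-first down through a ring until its head rests on the lip: those whose handle passes through a narrow ring go there, one to a ring, and those too thick for it go in the wide rings of the other stand. Leave the jar and the thread spool as they are.

Things in the scene. Friction and masses are not known exactly. Their poses are not given: they have to be found in the camera images.
- clamp_knob_grip (a point): black clamp knob at one end of the narrow-ring stand: centre of its upright grip bar, about 82 mm above the bench. The bar is 50 mm long (this point's x axis), 16 mm wide (its y) and 26 mm tall, on a 50 mm ribbed disc; it turns about the vertical through this point, so it is pinched from above across the bar's width; the nearest ring is 110 mm away
- clamp_spindle (a joint): steel spindle under the clamp knob, carrying a small pointer: rad, growing clockwise seen from above as the clamp tightens; starts between 0 and 0.5 and comes up against its stop at 1.6; stays where it is left (friction 0.03 N m)
- clamp_knob (a joint): slip of the knob's torque-limiting clutch, the angle of the knob past its spindle, rad, clockwise positive: stays 0 while the spindle turns, and grows, at about 0.11 N m, only once the spindle stands against its stop and the knob is turned further (the clutch clicks over); about 1.3 to 1.9 rad of turning in all, in two or more grasps
- narrow_ring_1 (a point): ring fixed to the narrow-ring stand: centre of its mouth, at the top of its lip, 100 mm above the bench; z up. Bore 35 mm, 18 mm deep, open below; the mouth flares to 46 mm over the top 8 mm; lip 54 mm across. The handle goes down through it and the head's underside rests on the lip. Three such rings stand in a row along the stand's y axis, 90 mm apart, a rail behind them (+x of the stand) with its top at 90 mm
- narrow_ring_2 (a point): ring fixed to the narrow-ring stand: centre of its mouth, at the top of its lip, 100 mm above the bench; z up. Bore 35 mm, 18 mm deep, open below; the mouth flares to 46 mm over the top 8 mm; lip 54 mm across. The handle goes down through it and the head's underside rests on the lip. Three such rings stand in a row along the stand's y axis, 90 mm apart, a rail behind them (+x of the stand) with its top at 90 mm
- narrow_ring_3 (a point): ring fixed to the narrow-ring stand: centre of its mouth, at the top of its lip, 100 mm above the bench; z up. Bore 35 mm, 18 mm deep, open below; the mouth flares to 46 mm over the top 8 mm; lip 54 mm across. The handle goes down through it and the head's underside rests on the lip. Three such rings stand in a row along the stand's y axis, 90 mm apart, a rail behind them (+x of the stand) with its top at 90 mm
- wide_ring_1 (a point): ring fixed to the wide-ring stand: centre of its mouth, at the top of its lip, 100 mm above the bench; z up. Bore 40 mm, 18 mm deep, open below; the mouth flares to 46 mm over the top 8 mm; lip 54 mm across. The handle goes down through it and the head's underside rests on the lip. Two such rings stand side by side along the stand's y axis, 90 mm apart, a rail behind them (+x of the stand) with its top at 90 mm
- wide_ring_2 (a point): ring fixed to the wide-ring stand: centre of its mouth, at the top of its lip, 100 mm above the bench; z up. Bore 40 mm, 18 mm deep, open below; the mouth flares to 46 mm over the top 8 mm; lip 54 mm across. The handle goes down through it and the head's underside rests on the lip. Two such rings stand side by side along the stand's y axis, 90 mm apart, a rail behind them (+x of the stand) with its top at 90 mm
- maul_1_head (a point): leather maul, head up in a well of the block (may be absent): centre of its round white nylon head, 56 mm across, 45 mm tall; z up along it. Below is a straight round handle 85 mm long, 32 mm thick (three mauls at most) or 37 mm (two at most), else alike, so try it in a narrow ring: a 37 mm one stops in the mouth, about 80 mm above the seated height. Foot 107.5 mm below this point; 0.15 to 0.3 kg
- maul_2_head (a point): leather maul, head up in a well of the block (may be absent): centre of its round white nylon head, 56 mm across, 45 mm tall; z up along it. Below is a straight round handle 85 mm long, 32 mm thick (three mauls at most) or 37 mm (two at most), else alike, so try it in a narrow ring: a 37 mm one stops in the mouth, about 80 mm above the seated height. Foot 107.5 mm below this point; 0.15 to 0.3 kg
- maul_3_head (a point): leather maul, head up in a well of the block (may be absent): centre of its round white nylon head, 56 mm across, 45 mm tall; z up along it. Below is a straight round handle 85 mm long, 32 mm thick (three mauls at most) or 37 mm (two at most), else alike, so try it in a narrow ring: a 37 mm one stops in the mouth, about 80 mm above the seated height. Foot 107.5 mm below this point; 0.15 to 0.3 kg
- maul_4_head (a point): leather maul, head up in a well of the block (may be absent): centre of its round white nylon head, 56 mm across, 45 mm tall; z up along it. Below is a straight round handle 85 mm long, 32 mm thick (three mauls at most) or 37 mm (two at most), else alike, so try it in a narrow ring: a 37 mm one stops in the mouth, about 80 mm above the seated height. Foot 107.5 mm below this point; 0.15 to 0.3 kg
- maul_5_head (a point): leather maul, head up in a well of the block (may be absent): centre of its round white nylon head, 56 mm across, 45 mm tall; z up along it. Below is a straight round handle 85 mm long, 32 mm thick (three mauls at most) or 37 mm (two at most), else alike, so try it in a narrow ring: a 37 mm one stops in the mouth, about 80 mm above the seated height. Foot 107.5 mm below this point; 0.15 to 0.3 kg
- well_block_top (a point): loose wooden block 140 (its x) x 280 (its y) x 50 mm, 2 kg: centre of its top face. Five wells 39 mm wide and 42 mm deep at (x, y) mm (-35,-104), (-35,0), (-35,104), (35,-52), (35,52) hold the mauls, whose heads start 43 mm clear of its top; heads are pinched most freely with the fingers along the block's x
- rivet_jar_mid (a point): clear jar with a lid, 64 mm across, 97 mm tall, loose; its centre, half-way up. A bystander
- thread_spool_mid (a point): thread spool standing on end, 38 mm across, 49 mm tall, loose; its centre. A bystander
Mind the look-alikes: they are no part of the job. What is shaped like the part that bears maul_3_head but pink is not meant.

How it is judged:
By the outcome, as a careful person would: the job done as asked, in the order asked, and still so for the second after the job is handed in, with the robot touching nothing.
Of maul_1, maul_2, maul_3, maul_4, maul_5 only 4 to 5 are there at a start; the rules pass over those that are not, and their reading is None.
At some moment in a run one of well_block may be knocked a few centimetres aside while the robot is not near it.
It also fails if it takes over 208 s, if anything falls off the work surface, if the arm or the gripper's body presses on something with over 40 N, if the wrist force passes 120 N, or if a joint passes its speed limit or range.

## Working session

There is one attempt and no reset: what is moved stays moved. The work goes in short steps, Python scripts to look and compute and a tool call to move; the robot and the scene stay as the last step left them, time stands still between calls to the robot, and variables do not carry over. Pictures are saved under pics/ and viewed, at most 14 in all, crops included, and the job is handed in when it is done.

Besides the shell and the picture viewer there is one more tool, called by a JSON object that holds its "method" and its "body". drive_tool: Moves the arm, as the interface text tells. Its arguments: {"type":"object","properties":{"commands":{"type":"array"},"grip_force":{"type":"number"}},"required":["commands"]}

```bash
mkdir -p pics
cat > h.py <<'E'
from rig import readout, cams, ctrl, nets
import numpy as np, cv2
from scipy.spatial.transform import Rotation as R
np.set_printoptions(precision=1,suppress=True)
def shot(n,save=None):
    p=cams.read_camera(n)
    if save: cv2.imwrite('pics/'+save+'.png',p['image'][:,:,::-1])
    return p
def proj(p,X):
    T=np.linalg.inv(p['cam_to_world']);c=T[:3,:3]@np.array(X,float)+T[:3,3]
    return p['cx']+p['fx']*c[0]/-c[2], p['cy']-p['fy']*c[1]/-c[2]
def unproj(p,u,v,z):
    T=np.array(p['cam_to_world']);d=T[:3,:3]@np.array([(u-p['cx'])/p['fx'],-(v-p['cy'])/p['fy'],-1]);o=T[:3,3]
    return o+d*(z-o[2])/d[2]
def state():
    o=readout.get_obs();print('t',o['time_s'],'tcp',np.array(o['ee_pos']),'rv',R.from_quat(o['orientation']).as_matrix()[:,1],'f',np.array(o['ft_force']),'m',np.array(o['moment']),'gap',o['finger_gap'],'q',np.round(o['q'],2))
    return o
E
python3 - <<'E'
from h import *
o=state();print(o.keys())
for n in('top','side'):
    p=shot(n,n+'0');print(n,p.keys(),np.array(p['cam_to_world'])[:3,3])
    for q in('clamp_knob_grip','narrow_ring_1','wide_ring_1','maul_3_head','well_block_top','rivet_jar_mid','thread_spool_mid'):
        for d in nets.place_of(p,q): print(q,round(d['score'],2),np.array(d['xyz']),np.array(proj(p,d['xyz'])))
E
```

```text
t 0.0 tcp [ 227.2 -472.9  226. ] rv [ 0.4 -0.9 -0. ] f [ 0.8  1.  -0.5] m [-0. -0.  0.] gap 0.9978822558205532 q [-1.3  0.3  1.5  0.   1.3 -0.1]
dict_keys(['time_s', 'q', 'qvel', 'joint_efforts', 'ee_pos', 'orientation', 'ft_force', 'moment', 'finger_force', 'finger_gap'])
top dict_keys(['image', 'fx', 'fy', 'cx', 'cy', 'cam_to_world', 'shot']) [ 236.9  -14.1 1373.1]
clamp_knob_grip 0.85 [664.5 135.2  82. ] [237.6 180.3]
narrow_ring_1 0.98 [653.4 -61.5 101.1] [322.4 177. ]
narrow_ring_1 0.63 [657.1  28.4 100.3] [283.2 178. ]
narrow_ring_1 0.62 [ 654.2 -151.6   98.7] [361.5 174.5]
wide_ring_1 0.97 [462.8 311.2  97.7] [161.1 269.8]
wide_ring_1 0.6 [441.8 218.2 102.2] [202.8 276.1]
wide_ring_1 0.19 [ 677.2 -396.8   46.4] [460.8 165.8]
maul_3_head 0.91 [ 626.4 -288.2  108.6] [422.7 180.9]
maul_3_head 0.79 [ 314.3 -294.   100.7] [439.8 318.8]
maul_3_head 0.73 [ 483.9 -194.7  111.9] [387.7 244.5]
maul_3_head 0.28 [458.7 310.1  98.2] [161.6 271.5]
well_block_top 0.67 [ 453.6 -238.2   51.8] [404.5 261.4]
rivet_jar_mid 0.55 [ 675.4 -399.2   47.9] [462.1 166.3]
thread_spool_mid 0.54 [472.8 -26.6  25.1] [312.5 261.1]
side dict_keys(['image', 'fx', 'fy', 'cx', 'cy', 'cam_to_world', 'shot']) [1058.4 -981.1  850.7]
clamp_knob_grip 0.63 [660.3 137.4  82.3] [399.1 234.8]
narrow_ring_1 0.81 [ 648.9 -156.3  103.8] [345.1 287.7]
narrow_ring_1 0.74 [659.  -66.  103.6] [366.3 268.1]
narrow_ring_1 0.63 [658.3  25.2  96.5] [381.6 251.3]
wide_ring_1 0.56 [463.5 308.  101.2] [361.2 185.6]
maul_3_head 0.96 [ 624.8 -281.4  103. ] [307.5 317.2]
maul_3_head 0.9 [ 483.7 -186.7  115.5] [276.3 269. ]
maul_3_head 0.81 [ 314.  -295.5  101.9] [189.9 276.6]
well_block_top 0.72 [ 417.4 -349.   115.5] [208.9 299.4]
well_block_top 0.64 [ 452.5 -246.9   43.1] [252.6 303.1]
rivet_jar_mid 0.97 [ 680.3 -396.1   47.1] [302.2 382.8]
thread_spool_mid 0.7 [474.7 -27.   23.5] [308.7 264.1]
```

View pics/top0.png

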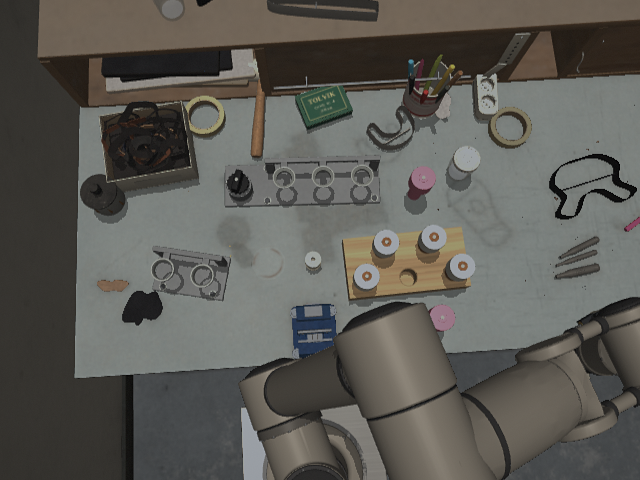

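View pics/side0.png

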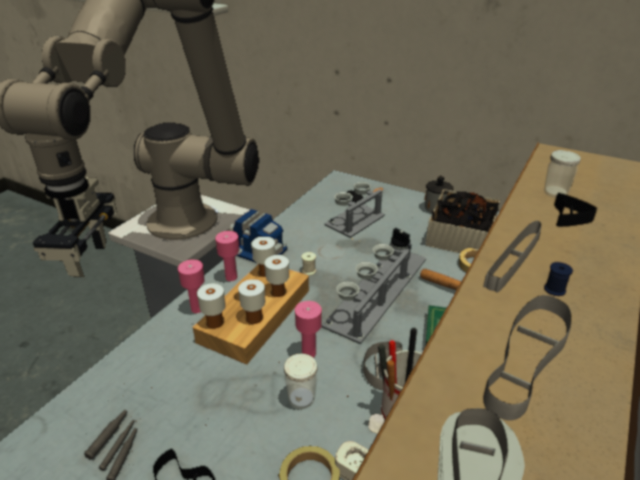

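The top view shows four white mauls at pixels (386,243), (433,238), (461,266) and (367,277), with an empty well at (408,277). The knob is at (238,182), the narrow rings at (285,178), (322,177) and (361,175), and the wide rings at (162,269) and (203,276). The pink mauls are look-alikes. I'll enlarge the view for precise positions.

Run:
```python
from h import *
im=cv2.imread('pics/top0.png')
a=cv2.resize(im[155:210,220:385],None,fx=4.8,fy=4.8,interpolation=cv2.INTER_CUBIC)
b=cv2.resize(im[240:300,145:235],None,fx=3.6,fy=3.6,interpolation=cv2.INTER_CUBIC)
c=cv2.resize(im[222:302,340:475],None,fx=3.4,fy=3.4,interpolation=cv2.INTER_CUBIC)
W=np.zeros((600,800,3),np.uint8);W[:a.shape[0],:a.shape[1]]=a
W[270:270+b.shape[0],:b.shape[1]]=b;W[270:270+c.shape[0],330:330+c.shape[1]]=c
cv2.imwrite('pics/m.png',W);print(a.shape,b.shape,c.shape)
```

```text
(264, 792, 3) (216, 324, 3) (272, 459, 3)
```

View pics/m.png

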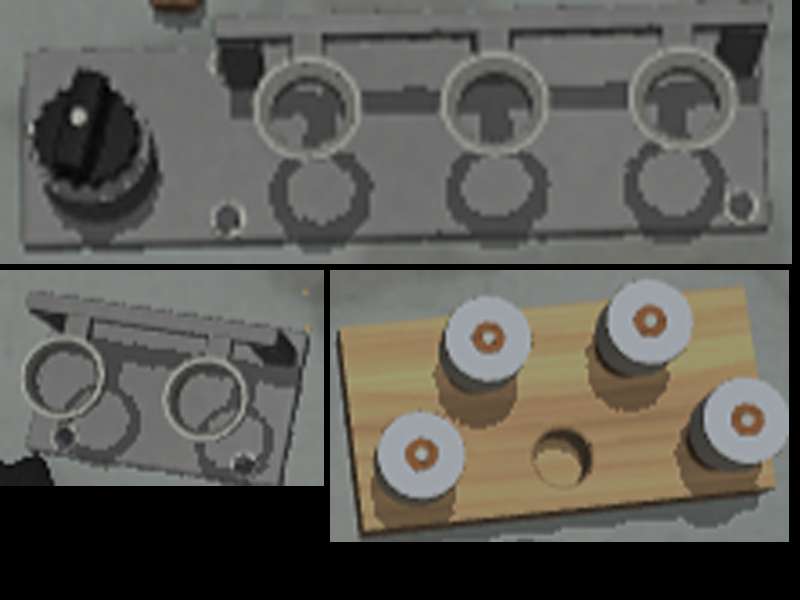

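The crop shows the knob bar centred at montage (85,125), tilted about 9° off world x. The ring lips are clear circles, and there are four white heads with the near-middle well empty.

Run:
```python
from h import *
p=shot('top')
def f(pts,u0,v0,s,x0,y0,z):
    return [unproj(p,u0+(x-x0+.5)/s-.5,v0+(y-y0+.5)/s-.5,z)[:2] for x,y in pts]
print('rings',f([(307,107),(495,103),(683,101)],220,155,4.8,0,0,100))
print('knob',f([(84,125)],220,155,4.8,0,0,95))
print('wide',f([(64,377),(206,398)],145,240,3.6,0,270,100))
print('mauls',f([(421,454),(488,338),(650,321),(747,419)],340,222,3.4,330,270,138))
r=readout.get_obs();print(R.from_quat(r['orientation']).as_matrix())
```

```text
rings [array([659.8,  27.5]), array([655.9, -62.4]), array([ 650.9, -152.2])]
knob [array([659.5, 134.9])]
wide [array([463.1, 307.7]), array([444.2, 220.6])]
mauls [array([ 413.6, -139. ]), array([ 485.4, -188. ]), array([ 489.6, -292.5]), array([ 422.4, -346.8])]
[[ 0.9  0.4  0. ]
 [ 0.4 -0.9 -0. ]
 [-0.   0.  -1. ]]
```

{"method": "drive_tool", "body": {"commands": [[0,0,0.7,0.62,0.87,0.2,0.3],[0,0,0.7,0.62,0.87,0.2,0.3],[0,0,0.7,0.62,0.87,0.2,0.3],[0,0,0.7,0.62,0.87,0.2,0.3]], "grip_force": 30}}

```text
time_s: 1.25
ee_pos: [290.4, -385.2, 247.4]
orientation: [0.918, 0.397, 0.0, 0.001]
ft_force: [0.7, 0.5, 0.2]
finger_gap: 0.724
finger_force: 0.0
```

{"method": "drive_tool", "body": {"commands": [[0,0,0.7,0.62,0.87,0,0.3],[0,0,0.7,0.62,0.87,0,0.3],[0,0,0.7,0.62,0.87,0,0.3],[0,0,0.7,0.62,0.87,0,0.3]]}}

```text
time_s: 1.65
ee_pos: [351.8, -298.9, 246.6]
orientation: [0.831, 0.557, -0.0, 0.0]
ft_force: [0.5, 0.3, 0.8]
finger_gap: 0.7
finger_force: 0.0
```

{"method": "drive_tool", "body": {"commands": [[0,0,0.69,0.62,0.87,0,0.3],[0,0,0.69,0.62,0.87,0,0.3],[0,0,0.69,0.62,0.87,0,0.3],[0,0,0.69,0.62,0.87,0,0.3]]}}

```text
time_s: 2.05
ee_pos: [413.6, -212.7, 246.5]
orientation: [0.718, 0.696, -0.0, 0.0]
ft_force: [-0.2, -0.8, -0.3]
finger_gap: 0.699
finger_force: 0.0
```

{"method": "drive_tool", "body": {"commands": [[0,0,0.69,0.62,0.87,0,0.3],[0,0,0.69,0.62,0.87,0,0.3],[0,0,0.69,0.62,0.87,0,0.3],[0,0,0.69,0.62,0.87,0,0.3]]}}

```text
time_s: 2.45
ee_pos: [475.6, -126.1, 246.4]
orientation: [0.582, 0.814, -0.0, -0.0]
ft_force: [0.0, -0.8, 0.4]
finger_gap: 0.697
finger_force: 0.0
```

{"method": "drive_tool", "body": {"commands": [[0,0,0.69,0.62,0.87,0,0.3],[0,0,0.69,0.62,0.87,0,0.3],[0,0,0.69,0.62,0.87,0,0.3],[0,0,0.69,0.62,0.87,0,0.3]]}}

```text
time_s: 2.85
ee_pos: [537.5, -39.6, 246.2]
orientation: [0.426, 0.905, -0.0, -0.0]
ft_force: [0.0, -0.3, -0.4]
finger_gap: 0.704
finger_force: 0.0
```

{"method": "drive_tool", "body": {"commands": [[0,0,0.69,0.62,0.87,0,0.3],[0,0,0.69,0.62,0.87,0,0.3],[0,0,0.69,0.62,0.87,0,0.3],[0,0,0.69,0.62,0.87,0,0.3]]}}

```text
time_s: 3.25
ee_pos: [599.5, 47.1, 246.1]
orientation: [0.257, 0.966, -0.0, -0.0]
ft_force: [-0.8, -0.5, 0.4]
finger_gap: 0.696
finger_force: 0.0
```

{"method": "drive_tool", "body": {"commands": [[0,0,0.69,0.62,0.87,-0.8,0.3],[0,0,0.69,0.62,0.87,-0.8,0.3],[0,0,0.69,0.62,0.87,-0.8,0.3],[0,0,0.69,0.62,0.87,-0.8,0.3]]}}

```text
time_s: 3.65
ee_pos: [660.4, 134.9, 162.4]
orientation: [0.079, 0.997, -0.001, -0.003]
ft_force: [-0.7, 0.2, -0.5]
finger_gap: 0.699
finger_force: 0.0
```

Run:
```python
from h import *
state()
a=shot('side','s1')['image'];b=shot('top')['image']
W=np.vstack([cv2.resize(a[170:290,330:480],None,fx=4,fy=4,interpolation=2)[:300*2],])[:, :, ::-1]
cv2.imwrite('pics/s1c.png',W[:480])
```

```text
t 3.65 tcp [660.4 134.9 162.4] rv [ 0.2  1.  -0. ] f [-0.7  0.2 -0.5] m [ 0.1 -0.1  0. ] gap 0.698655179906034 q [ 0.1  0.7  1.1  0.   1.3 -1.3]
```

View pics/s1c.png

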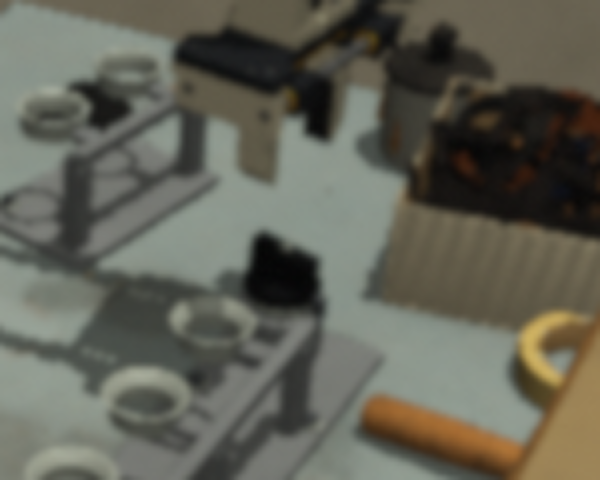

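The gripper hangs over the knob with the fingers straddling it and clear of the ring. I'll descend and grip.

{"method": "drive_tool", "body": {"commands": [[0,0,0,0.02,0.01,-0.4,0.3],[0,0,0,0.02,0.01,-0.8,0.3],[0,0,0,0.02,0.01,-0.88,0.3],[0,0,0,0.02,0.01,-0.88,0.3]]}}

```text
time_s: 4.15
ee_pos: [663.0, 134.8, 79.2]
orientation: [0.079, 0.997, -0.0, -0.001]
ft_force: [0.6, 0.2, 0.6]
finger_gap: 0.702
finger_force: 0.0
```

{"method": "drive_tool", "body": {"commands": [[0,0,0,0,0,0,1],[0,0,0,0,0,0,1],[0,0,0,0,0,0,1],[0,0,0,0,0,0,1],[0,0,0,0,0,0,1],[0,0,0,0,0,0,1],[0,0,0,0,0,0,1],[0,0,0,0,0,0,1]], "grip_force": 30}}

```text
time_s: 4.95
ee_pos: [663.3, 136.8, 78.8]
orientation: [0.077, 0.997, 0.0, -0.0]
ft_force: [-0.1, 0.7, 1.2]
finger_gap: 0.17
finger_force: 29.8
```

```bash
python3 -c "
from h import *
state()"
```

```text
t 4.95 tcp [663.3 136.8  78.8] rv [0.2 1.  0. ] f [-0.1  0.7  1.2] m [ 0.1 -0.1  0. ] gap 0.17034628307472272 q [ 0.1  0.8  1.2  0.   1.1 -1.3]
```

{"method": "drive_tool", "body": {"commands": [[0,0,-0.25,0,0,0,1],[0,0,-0.5,0,0,0,1],[0,0,-0.75,0,0,0,1],[0,0,-1,0,0,0,1],[0,0,-1,0,0,0,1]]}}

```text
time_s: 5.45
ee_pos: [663.3, 136.8, 78.8]
orientation: [0.333, 0.943, -0.0, -0.0]
ft_force: [-0.6, -0.3, 1.4]
finger_gap: 0.172
finger_force: 29.8
```

```bash
python3 -c "
from h import *
np.set_printoptions(precision=3)
state()"
```

```text
t 5.45 tcp [663.267 136.757  78.765] rv [ 0.628  0.778 -0.   ] f [-0.581 -0.276  1.415] m [ 0.095  0.003 -0.042] gap 0.17231347873530037 q [ 0.09  0.75  1.24  0.    1.15 -0.8 ]
```

{"method": "drive_tool", "body": {"commands": [[0,0,-0.25,0,0,0,1],[0,0,-0.5,0,0,0,1],[0,0,-0.75,0,0,0,1],[0,0,-1,0,0,0,1],[0,0,-1,0,0,0,1]]}}

```text
time_s: 5.95
ee_pos: [663.2, 136.7, 78.8]
orientation: [0.564, 0.825, -0.0, -0.0]
ft_force: [-0.8, -0.5, 1.2]
finger_gap: 0.171
finger_force: 29.8
```

```bash
python3 -c "
from h import *
np.set_printoptions(precision=3)
state()"
```

```text
t 5.95 tcp [663.232 136.734  78.753] rv [ 0.932  0.363 -0.   ] f [-0.77  -0.504  1.225] m [ 0.026  0.073 -0.027] gap 0.17060359837962347 q [ 0.09  0.75  1.24 -0.    1.15 -0.28]
```

{"method": "drive_tool", "body": {"commands": [[0,0,-0.25,0,0,0,1],[0,0,-0.5,0,0,0,1],[0,0,-0.75,0,0,0,1],[0,0,-1,0,0,0,1],[0,0,-1,0,0,0,1]]}}

```text
time_s: 6.45
ee_pos: [663.2, 136.7, 78.8]
orientation: [0.758, 0.652, -0.0, -0.0]
ft_force: [-1.1, 0.8, 1.6]
finger_gap: 0.17
finger_force: 29.8
```

```bash
python3 -c "
from h import *
np.set_printoptions(precision=3)
state()"
```

```text
t 6.45 tcp [663.17  136.74   78.769] rv [ 0.989 -0.15  -0.   ] f [-1.11   0.753  1.568] m [-0.077  0.147  0.01 ] gap 0.1698716496003818 q [ 0.09  0.75  1.24 -0.    1.15  0.24]
```

{"method": "drive_tool", "body": {"commands": [[0,0,-0.25,0,0,0,1],[0,0,-0.5,0,0,0,1],[0,0,-0.7,0,0,0,1],[0,0,-0.8,0,0,0,1]]}}

```text
time_s: 6.85
ee_pos: [663.1, 136.8, 78.8]
orientation: [0.877, 0.48, -0.0, -0.0]
ft_force: [-1.2, -0.2, 1.1]
finger_gap: 0.172
finger_force: 29.8
```

```bash
python3 -c "
from h import *
np.set_printoptions(precision=3)
state()"
```

```text
t 6.85 tcp [663.135 136.754  78.757] rv [ 0.843 -0.538 -0.   ] f [-1.166 -0.193  1.108] m [-0.086  0.241  0.124] gap 0.17154894883089225 q [ 0.09  0.75  1.24 -0.    1.15  0.66]
```

{"method": "drive_tool", "body": {"commands": [[0,0,-0.25,0,0,0,1],[0,0,-0.5,0,0,0,1],[0,0,-0.5,0,0,0,1]]}}

```text
time_s: 7.15
ee_pos: [663.1, 136.8, 78.8]
orientation: [0.932, 0.362, -0.0, -0.0]
ft_force: [-1.3, -0.9, 1.0]
finger_gap: 0.173
finger_force: 29.8
```

```bash
python3 -c "
from h import *
np.set_printoptions(precision=3)
state()"
```

```text
t 7.15 tcp [663.105 136.79   78.76 ] rv [ 0.675 -0.738 -0.   ] f [-1.35  -0.934  1.018] m [-0.048  0.429 -0.018] gap 0.1729416148345674 q [ 0.09  0.75  1.24 -0.    1.15  0.92]
```

{"method": "drive_tool", "body": {"commands": [[0,0,0,0,0,0,0.3],[0,0,0,0,0,0,0.3],[0,0,0,0,0,0,0.3],[0,0,0,0,0,0,0.3],[0,0,0,0,0,0,0.3],[0,0,0,0,0,0.5,0.3],[0,0,0,0,0,1,0.3],[0,0,0,0,0,1,0.3]]}}

```text
time_s: 7.95
ee_pos: [667.2, 137.2, 187.5]
orientation: [0.933, 0.36, 0.007, 0.002]
ft_force: [1.0, 0.9, 0.0]
finger_gap: 0.699
finger_force: 0.0
```

Run:
```python
from h import *
o=state()
p=shot('side');a=p['image']
cv2.imwrite('pics/k2.png',cv2.resize(a[200:270,360:460],None,fx=6,fy=6,interpolation=2)[:,:,::-1])
```

```text
t 7.95 tcp [667.2 137.2 187.5] rv [ 0.7 -0.7  0. ] f [1.  0.9 0. ] m [-0.1 -0.1  0. ] gap 0.6992347374137549 q [ 0.1  0.7  1.1 -0.   1.4  0.9]
```

View pics/k2.png

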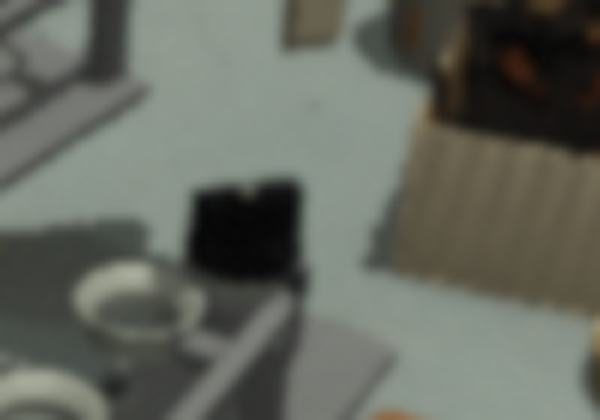

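The bar's broad face now faces the side camera, so the knob did turn. I'll confirm the angle in the top view once the arm is clear, and meanwhile move to the first maul.

{"method": "drive_tool", "body": {"commands": [[0,0,0.555,-0.85,-0.92,0,0.1],[0,0,0.555,-0.85,-0.92,0,0.1],[0,0,0.555,-0.85,-0.92,0,0.1],[0,0,0.555,-0.85,-0.92,0,0.1]]}}

```text
time_s: 8.4
ee_pos: [575.9, 42.6, 178.0]
orientation: [0.872, 0.49, -0.001, -0.0]
ft_force: [0.0, 0.6, -0.2]
finger_gap: 0.899
finger_force: 0.0
```

```bash
cat >> h.py <<'E'
def circ(p,xyz,D,win=26,s=8):
    u,v=proj(p,xyz);u2,_=proj(p,[xyz[0],xyz[1]+D/2,xyz[2]]);r=abs(u-u2)*s
    u0,v0=int(u)-win,int(v)-win
    g=cv2.cvtColor(p['image'][v0:v0+2*win,u0:u0+2*win],cv2.COLOR_RGB2GRAY)
    g=cv2.GaussianBlur(cv2.resize(g,None,fx=s,fy=s,interpolation=2),(0,0),3)
    c=cv2.HoughCircles(g,cv2.HOUGH_GRADIENT,1.5,60,param1=80,param2=18,minRadius=int(r*.9),maxRadius=int(r*1.1))
    if c is None: return []
    return [unproj(p,u0+(x+.5)/s-.5,v0+(y+.5)/s-.5,xyz[2])[:2].round(1) for x,y,_ in c[0][:3]]
M={'A':(413.6,-139,138),'B':(485.4,-188,138),'C':(489.6,-292.5,138),'D':(422.4,-346.8,138)}
RG={'n1':(659.8,27.5,100),'n2':(655.9,-62.4,100),'n3':(650.9,-152.2,100),'w1':(463.1,307.7,100),'w2':(444.2,220.6,100)}
E
python3 - <<'E'
from h import *
state();p=shot('top','t2')
for k,v in M.items(): print(k,circ(p,v,56))
for k,v in RG.items(): print(k,circ(p,v,54))
cv2.imwrite('pics/t2k.png',cv2.resize(p['image'][155:295,150:390],None,fx=3.3,fy=3.3,interpolation=2)[:,:,::-1])
E
```

```text
t 8.4 tcp [575.9  42.6 178. ] rv [ 0.9 -0.5 -0. ] f [ 0.   0.6 -0.2] m [-0.1 -0.1 -0. ] gap 0.8992021326884687 q [-0.1  0.5  1.4 -0.   1.2  0.5]
A [array([ 413.9, -139.1])]
B [array([ 487., -189.])]
C [array([ 490.8, -292.8])]
D [array([ 423.9, -348.6])]
n1 []
n2 []
n3 [array([ 648., -154.])]
w1 [array([465.1, 309.6])]
w2 [array([445.3, 220.2])]
```

View pics/t2k.png

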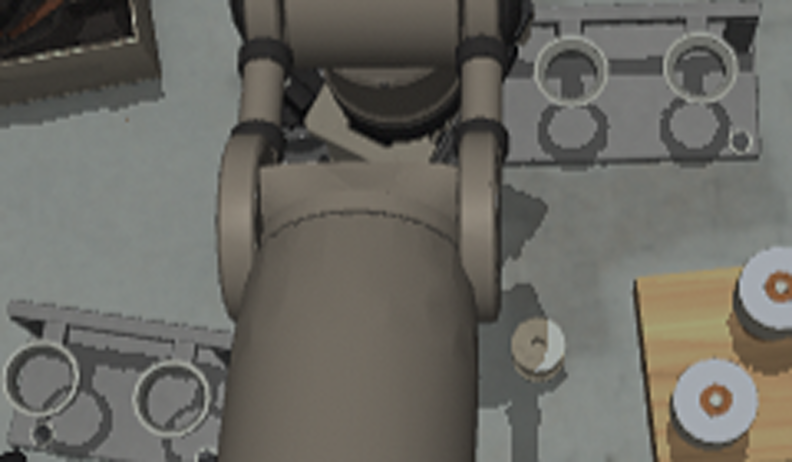

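The arm still hides the knob in this view. The heads and rings all match my estimates, so I'll continue to maul A.

{"method": "drive_tool", "body": {"commands": [[0,0,0.56,-0.81,-0.91,0,0.05],[0,0,0.56,-0.81,-0.91,0,0.05],[0,0,0.56,-0.81,-0.91,0,0.05],[0,0,0.56,-0.81,-0.91,0,0.05]]}}

```text
time_s: 8.85
ee_pos: [496.5, -47.3, 178.4]
orientation: [0.791, 0.612, -0.0, -0.0]
ft_force: [0.1, 0.8, -0.3]
finger_gap: 0.951
finger_force: 0.0
```

{"method": "drive_tool", "body": {"commands": [[0,0,0.56,-0.81,-0.91,0,0.05],[0,0,0.56,-0.81,-0.91,0,0.05],[0,0,0.56,-0.81,-0.91,0,0.05],[0,0,0.56,-0.81,-0.91,0,0.05],[0,0,0.56,-0.81,-0.91,0,0.05]]}}

```text
time_s: 9.35
ee_pos: [417.5, -137.1, 178.7]
orientation: [0.693, 0.721, 0.0, 0.0]
ft_force: [0.8, -1.3, 0.2]
finger_gap: 0.95
finger_force: 0.0
```

Run:
```python
from h import *
state();p=shot('top','t3')
for k,v in RG.items(): print(k,circ(p,v,54))
cv2.imwrite('pics/t3k.png',cv2.resize(p['image'][155:210,220:385],None,fx=4.8,fy=4.8,interpolation=2)[:,:,::-1])
```

```text
t 9.35 tcp [ 417.5 -137.1  178.7] rv [1. 0. 0.] f [ 0.8 -1.3  0.2] m [-0.  -0.1  0. ] gap 0.9504089148171126 q [-0.5  0.2  1.8  0.   1.1 -0.5]
n1 [array([662.6,  27.1])]
n2 []
n3 []
w1 [array([465.6, 311.3])]
w2 [array([441.5, 220.7])]
```

View pics/t3k.png

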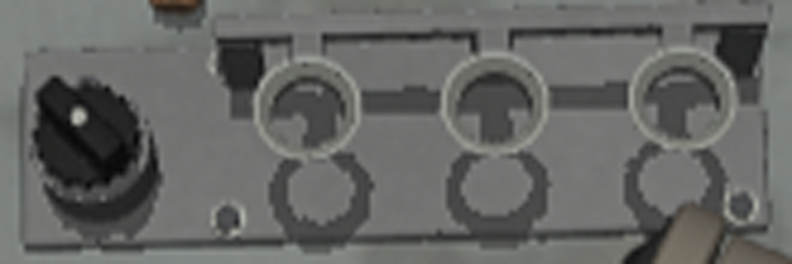

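The bar now lies at about 40° in world, which matches the commanded turn of about 2.25 rad, so the clutch has slipped. Next is grasping maul A.

{"method": "drive_tool", "body": {"commands": [[0,0,0,0,0,-0.3,0.05],[0,0,0,0,0,-0.3,0.05],[0,0,0,0,0,-0.3,0.05],[0,0,0,0,0,-0.3,0.05]]}}

```text
time_s: 9.8
ee_pos: [417.3, -137.0, 149.5]
orientation: [0.692, 0.722, 0.0, 0.001]
ft_force: [-0.4, 0.2, 0.6]
finger_gap: 0.947
finger_force: 0.0
```

Run:
```python
from h import *
state()
```

```text
t 9.8 tcp [ 417.3 -137.   149.5] rv [1. 0. 0.] f [-0.4  0.2  0.6] m [ 0.1 -0.1 -0. ] gap 0.9468332566637598 q [-0.5  0.3  1.9  0.   1.  -0.5]
```

{"method": "drive_tool", "body": {"commands": [[0,0,0,-0.035,-0.02,-0.25,0.05],[0,0,0,-0.035,-0.02,-0.52,0.05],[0,0,0,-0.035,-0.02,-0.52,0.05],[0,0,0,-0.035,-0.02,-0.52,1],[0,0,0,-0.035,-0.02,-0.52,1],[0,0,0,-0.035,-0.02,-0.52,1],[0,0,0,-0.035,-0.02,-0.52,1],[0,0,0,-0.035,-0.02,-0.52,1]], "grip_force": 35}}

```text
time_s: 10.6
ee_pos: [413.2, -139.4, 97.4]
orientation: [0.692, 0.722, 0.0, 0.001]
ft_force: [-0.3, 0.1, 4.5]
finger_gap: 0.608
finger_force: 35.0
```

{"method": "drive_tool", "body": {"commands": [[0,0,0,0,0,0.3,1],[0,0,0,0,0,0.6,1],[0,0,0,0,0,0.9,1],[0,0,0,0,0,0.9,1]]}}

```text
time_s: 11.0
ee_pos: [414.6, -140.2, 190.1]
orientation: [0.692, 0.722, 0.001, 0.003]
ft_force: [1.3, 0.2, -3.0]
finger_gap: 0.602
finger_force: 35.0
```

{"method": "drive_tool", "body": {"commands": [[0,0,0,0,0,0.4,1],[0,0,0,0,0,0.8,1],[0,0,0,0,0,0.8,1],[0,0,0,0,0,0.8,1]]}}

```text
time_s: 11.4
ee_pos: [412.6, -139.1, 266.0]
orientation: [0.692, 0.722, -0.0, -0.0]
ft_force: [0.5, -0.3, -3.0]
finger_gap: 0.611
finger_force: 35.0
```

Run:
```python
from h import *
o=state();p=shot('top')
X=o['ee_pos'];print('held',circ(p,(X[0],X[1],X[2]+19+22.5),56))
for k,v in M.items(): print(k,circ(p,v,56))
```

```text
t 11.4 tcp [ 412.6 -139.1  266. ] rv [ 1.  0. -0.] f [ 0.5 -0.3 -3. ] m [-0.1 -0.1  0. ] gap 0.6109170430228985 q [-0.5  0.1  1.7  0.   1.3 -0.5]
held [array([ 429.9, -146.4])]
A [array([ 416.6, -122.8]), array([ 387.7, -124.5])]
B []
C []
D [array([ 422.8, -346.8])]
```

{"method": "drive_tool", "body": {"commands": [[0,0,0,0.82,0.555,0,1],[0,0,0,0.82,0.555,0,1],[0,0,0,0.82,0.555,0,1]]}}

```text
time_s: 11.75
ee_pos: [497.3, -80.7, 263.6]
orientation: [0.691, 0.723, 0.0, -0.002]
ft_force: [0.4, -1.0, -2.2]
finger_gap: 0.599
finger_force: 35.0
```

{"method": "drive_tool", "body": {"commands": [[0,0,0,0.82,0.555,0,1],[0,0,0,0.82,0.555,0,1],[0,0,0,0.82,0.555,0,1]]}}

```text
time_s: 12.05
ee_pos: [579.1, -25.2, 262.6]
orientation: [0.691, 0.723, -0.001, -0.002]
ft_force: [-0.2, -0.6, -2.5]
finger_gap: 0.607
finger_force: 35.0
```

{"method": "drive_tool", "body": {"commands": [[0,0,0,0.82,0.555,-0.4,1],[0,0,0,0.82,0.555,-0.4,1],[0,0,0,0.82,0.555,-0.4,1],[0,0,0,0.82,0.555,-0.4,1],[0,0,0,0.82,0.555,-0.4,1]]}}

```text
time_s: 12.55
ee_pos: [657.9, 26.4, 226.1]
orientation: [0.692, 0.722, -0.001, -0.001]
ft_force: [0.4, 0.1, -1.6]
finger_gap: 0.607
finger_force: 35.0
```

Run:
```python
from h import *
o=state();p=shot('side','s4')
X=np.array(o['ee_pos']);print(proj(p,X-[0,0,88.5]))
u,v=map(int,proj(p,(660,27,130)))
cv2.imwrite('pics/s4c.png',cv2.resize(p['image'][v-50:v+50,u-65:u+65],None,fx=6,fy=6,interpolation=2)[:,:,::-1])
```

```text
t 12.55 tcp [657.9  26.4 226.1] rv [ 1.  0. -0.] f [ 0.4  0.1 -1.6] m [-0.  -0.1  0. ] gap 0.6072998892480681 q [-0.1  0.6  1.1 -0.   1.4 -0.1]
(np.float64(382.67745729431533), np.float64(237.35775736731185))
```

View pics/s4c.png

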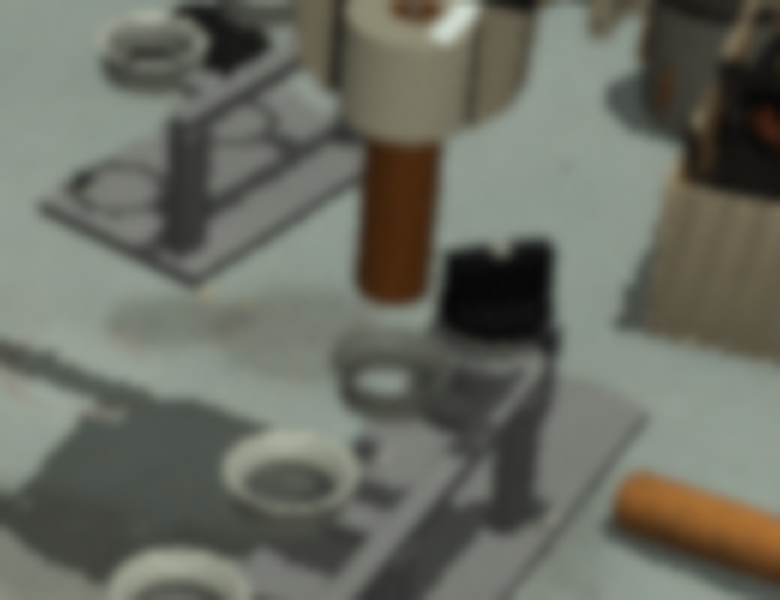

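The handle's foot lines up with ring 1 (both at crop column ~392). Now lowering it.

{"method": "drive_tool", "body": {"commands": [[0,0,0,0.02,0.01,-0.25,1],[0,0,0,0.02,0.01,-0.33,1],[0,0,0,0.02,0.01,-0.38,1],[0,0,0,0.02,0.01,-0.44,1],[0,0,0,0.02,0.01,-0.5,1],[0,0,0,0.02,0.01,-0.5,1]]}}

```text
time_s: 13.2
ee_pos: [660.5, 28.1, 176.2]
orientation: [0.692, 0.722, -0.0, -0.0]
ft_force: [-0.6, -0.5, -3.4]
finger_gap: 0.606
finger_force: 35.0
```

Run:
```python
from h import *
state()
```

```text
t 13.2 tcp [660.5  28.1 176.2] rv [ 1.  0. -0.] f [-0.6 -0.5 -3.4] m [-0.  -0.1  0. ] gap 0.6057204322010568 q [-0.1  0.6  1.2 -0.   1.3 -0.1]
```

{"method": "drive_tool", "body": {"commands": [[0,0,0,0,0,-0.2,1],[0,0,0,0,0,-0.4,1],[0,0,0,0,0,-0.55,1],[0,0,0,0,0,-0.65,1],[0,0,0,0,0,-0.7,1],[0,0,0,0,0,-0.7,1]]}}

```text
time_s: 13.8
ee_pos: [660.4, 28.1, 106.3]
orientation: [0.692, 0.722, -0.001, -0.0]
ft_force: [-2.7, -2.3, -3.6]
finger_gap: 0.606
finger_force: 35.0
```

Run:
```python
from h import *
state()
```

```text
t 13.8 tcp [660.4  28.1 106.3] rv [ 1.  0. -0.] f [-2.7 -2.3 -3.6] m [-0.4  0.5  0. ] gap 0.6058046802414375 q [-0.1  0.7  1.3 -0.   1.2 -0.1]
```

{"method": "drive_tool", "body": {"commands": [[0,0,0,0,0,-0.03,1],[0,0,0,0,0,-0.03,0.15],[0,0,0,0,0,-0.03,0.15],[0,0,0,0,0,-0.03,0.15],[0,0,0,0,0,-0.03,0.15],[0,0,0,0,0,0.3,0.15],[0,0,0,0,0,0.7,0.15],[0,0,0,0,0,0.8,0.15],[0,0,0,0,0,0.8,0.15]]}}

```text
time_s: 14.7
ee_pos: [662.1, 28.3, 189.4]
orientation: [0.692, 0.722, 0.002, 0.002]
ft_force: [1.1, -0.4, 0.4]
finger_gap: 0.846
finger_force: 0.0
```

{"method": "drive_tool", "body": {"commands": [[0,0,0,-0.82,-0.9,0,0.05],[0,0,0,-0.82,-0.9,0,0.05],[0,0,0,-0.82,-0.9,0,0.05],[0,0,0,-0.82,-0.9,0,0.05]]}}

```text
time_s: 15.1
ee_pos: [576.4, -63.6, 185.4]
orientation: [0.693, 0.721, -0.001, -0.001]
ft_force: [0.6, 0.7, 0.4]
finger_gap: 0.953
finger_force: 0.0
```

Run:
```python
from h import *
state();p=shot('top','t5')
for k,v in M.items(): print(k,circ(p,v,56))
print('seated',circ(p,(660,27.5,145),56))
for k in('n1','n2','n3'): print(k,circ(p,RG[k],54))
```

```text
t 15.1 tcp [576.4 -63.6 185.4] rv [ 1.  0. -0.] f [0.6 0.7 0.4] m [-0.  -0.1 -0. ] gap 0.9533693878910322 q [-0.2  0.5  1.4 -0.   1.2 -0.3]
A [array([ 397.3, -113.2])]
B [array([ 486.2, -188.1])]
C [array([ 491.5, -295.3])]
D [array([ 423.5, -348.1])]
seated [array([662.6,  27.9]), array([676.3,  -4.2])]
n1 [array([676.4,  30.2]), array([692.5,  -1.9])]
n2 []
n3 []
```

Maul A is seated in ring 1. Next is B.

{"method": "drive_tool", "body": {"commands": [[0,0,0,-0.45,-0.62,0,0.05],[0,0,0,-0.45,-0.62,0,0.05],[0,0,0,-0.45,-0.62,0,0.05]]}}

```text
time_s: 15.45
ee_pos: [533.0, -125.0, 185.9]
orientation: [0.693, 0.721, -0.0, -0.001]
ft_force: [-0.1, 0.1, 0.5]
finger_gap: 0.953
finger_force: 0.0
```

{"method": "drive_tool", "body": {"commands": [[0,0,0,-0.45,-0.62,-0.3,0.05],[0,0,0,-0.45,-0.62,-0.3,0.05],[0,0,0,-0.45,-0.62,-0.3,0.05],[0,0,0,-0.45,-0.62,-0.3,0.05],[0,0,0,-0.45,-0.62,-0.3,0.05]]}}

```text
time_s: 15.95
ee_pos: [490.2, -184.7, 156.9]
orientation: [0.692, 0.722, 0.0, 0.0]
ft_force: [0.1, 0.9, -0.0]
finger_gap: 0.949
finger_force: 0.0
```

Run:
```python
from h import *
state();p=shot('top','t6')
for k,v in M.items(): print(k,circ(p,v,56))
for k in('n2','n3'): print(k,circ(p,RG[k],54))
```

```text
t 15.95 tcp [ 490.2 -184.7  156.9] rv [1. 0. 0.] f [ 0.1  0.9 -0. ] m [-0.  -0.1 -0. ] gap 0.9494484271163849 q [-0.5  0.4  1.6  0.   1.1 -0.6]
A []
B []
C [array([ 492.1, -330.2])]
D [array([ 423.5, -348.5])]
n2 []
n3 []
```

{"method": "drive_tool", "body": {"commands": [[0,0,0,-0.04,-0.037,-0.3,0.05],[0,0,0,-0.04,-0.037,-0.6,0.05],[0,0,0,-0.04,-0.037,-0.6,0.05],[0,0,0,-0.04,-0.037,-0.6,1],[0,0,0,-0.04,-0.037,-0.6,1],[0,0,0,-0.04,-0.037,-0.6,1],[0,0,0,-0.04,-0.037,-0.6,1],[0,0,0,-0.04,-0.037,-0.6,1]], "grip_force": 35}}

```text
time_s: 16.8
ee_pos: [485.3, -189.6, 97.6]
orientation: [0.692, 0.722, 0.0, 0.001]
ft_force: [-0.6, 0.2, 4.1]
finger_gap: 0.604
finger_force: 35.0
```

{"method": "drive_tool", "body": {"commands": [[0,0,0,0,0,0.3,1],[0,0,0,0,0,0.6,1],[0,0,0,0,0,0.9,1],[0,0,0,0,0,0.9,1]]}}

```text
time_s: 17.2
ee_pos: [486.7, -190.5, 190.7]
orientation: [0.692, 0.722, 0.001, 0.004]
ft_force: [-0.3, -1.0, -2.1]
finger_gap: 0.604
finger_force: 35.0
```

{"method": "drive_tool", "body": {"commands": [[0,0,0,0,0,0.4,1],[0,0,0,0,0,0.75,1],[0,0,0,0,0,0.75,1],[0,0,0,0,0,0.75,1]]}}

```text
time_s: 17.6
ee_pos: [484.6, -189.3, 261.0]
orientation: [0.692, 0.722, -0.0, -0.0]
ft_force: [-1.0, 0.8, -2.6]
finger_gap: 0.607
finger_force: 35.0
```

Run:
```python
from h import *
state();p=shot('top','t6')
for k,v in M.items(): print(k,circ(p,v,56))
for k in('n2','n3'): print(k,circ(p,RG[k],54))
```

```text
t 17.6 tcp [ 484.6 -189.3  261. ] rv [ 1.  0. -0.] f [-1.   0.8 -2.6] m [ 0.  -0.1 -0. ] gap 0.6071245469510691 q [-0.5  0.3  1.5  0.   1.4 -0.6]
A []
B []
C []
D [array([ 423.9, -348.6])]
n2 []
n3 [array([ 654. , -152.7])]
```

{"method": "drive_tool", "body": {"commands": [[0,0,0,0.86,0.635,0,1],[0,0,0,0.86,0.635,0,1],[0,0,0,0.86,0.635,0,1]]}}

```text
time_s: 17.95
ee_pos: [573.0, -122.6, 258.6]
orientation: [0.691, 0.723, 0.0, -0.002]
ft_force: [0.2, -0.4, -2.7]
finger_gap: 0.602
finger_force: 35.0
```

{"method": "drive_tool", "body": {"commands": [[0,0,0,0.86,0.635,-0.4,1],[0,0,0,0.86,0.635,-0.4,1],[0,0,0,0.86,0.635,-0.4,1],[0,0,0,0.86,0.635,-0.4,1],[0,0,0,0.86,0.635,-0.4,1],[0,0,0,0.86,0.635,-0.4,1]]}}

```text
time_s: 18.55
ee_pos: [656.1, -63.7, 222.3]
orientation: [0.693, 0.721, -0.0, 0.0]
ft_force: [-0.2, 0.4, -1.8]
finger_gap: 0.609
finger_force: 35.0
```

Lowering to test the fit in ring 2: first to z 176, then read the force.

{"method": "drive_tool", "body": {"commands": [[0,0,0,0,0.013,-0.22,1],[0,0,0,0,0.013,-0.3,1],[0,0,0,0,0.013,-0.35,1],[0,0,0,0,0.013,-0.4,1],[0,0,0,0,0.013,-0.46,1],[0,0,0,0,0.013,-0.46,1]]}}

```text
time_s: 19.15
ee_pos: [656.6, -61.8, 175.6]
orientation: [0.692, 0.722, -0.0, 0.0]
ft_force: [-1.8, -2.0, -1.8]
finger_gap: 0.603
finger_force: 35.0
```

Run:
```python
from h import *
state()
```

```text
t 19.15 tcp [656.6 -61.8 175.6] rv [ 1.  0. -0.] f [-1.8 -2.  -1.8] m [-0.6  0.1  0. ] gap 0.6032651248965685 q [-0.2  0.6  1.2 -0.   1.3 -0.2]
```

{"method": "drive_tool", "body": {"commands": [[0,0,0,-0.007,-0.01,-0.2,1],[0,0,0,-0.007,-0.01,-0.4,1],[0,0,0,-0.007,-0.01,-0.55,1],[0,0,0,-0.007,-0.01,-0.65,1],[0,0,0,-0.007,-0.01,-0.7,1],[0,0,0,-0.007,-0.01,-0.7,1]]}}

```text
time_s: 19.75
ee_pos: [656.1, -62.3, 105.6]
orientation: [0.692, 0.722, -0.0, -0.0]
ft_force: [-0.7, -1.4, -3.2]
finger_gap: 0.606
finger_force: 35.0
```

Run:
```python
from h import *
state()
```

```text
t 19.75 tcp [656.1 -62.3 105.6] rv [ 1.  0. -0.] f [-0.7 -1.4 -3.2] m [-0.4  0.1  0. ] gap 0.6059447411194199 q [-0.2  0.7  1.3 -0.   1.2 -0.2]
```

{"method": "drive_tool", "body": {"commands": [[0,0,0,0,0,-0.02,1],[0,0,0,0,0,-0.02,0.15],[0,0,0,0,0,-0.02,0.15],[0,0,0,0,0,-0.02,0.15],[0,0,0,0,0,-0.02,0.15],[0,0,0,0,0,0.3,0.15],[0,0,0,0,0,0.7,0.15],[0,0,0,0,0,0.8,0.15],[0,0,0,0,0,0.8,0.15]]}}

```text
time_s: 20.65
ee_pos: [657.3, -62.2, 188.2]
orientation: [0.692, 0.722, 0.001, 0.002]
ft_force: [-0.2, -0.3, 0.3]
finger_gap: 0.846
finger_force: 0.0
```

{"method": "drive_tool", "body": {"commands": [[0,0,0,-0.8,-0.3,0,0.05],[0,0,0,-0.8,-0.3,0,0.05],[0,0,0,-0.8,-0.3,0,0.05],[0,0,0,-0.8,-0.3,0,0.05]]}}

```text
time_s: 21.05
ee_pos: [575.7, -92.2, 184.9]
orientation: [0.692, 0.721, -0.0, -0.001]
ft_force: [0.4, 0.3, -0.5]
finger_gap: 0.952
finger_force: 0.0
```

Run:
```python
from h import *
state();p=shot('top','t7')
for k,v in M.items(): print(k,circ(p,v,56))
print('seated',circ(p,(656,-62.3,145),56))
print('n3',circ(p,RG['n3'],54))
```

```text
t 21.05 tcp [575.7 -92.2 184.9] rv [ 1.  0. -0.] f [ 0.4  0.3 -0.5] m [-0.1 -0.1  0. ] gap 0.9519760519521043 q [-0.3  0.5  1.4  0.   1.2 -0.3]
A [array([401.5, -80.9])]
B []
C [array([ 491.6, -293.7])]
D [array([ 423.1, -347.6])]
seated [array([636.9, -91. ])]
n3 []
```

{"method": "drive_tool", "body": {"commands": [[0,0,0,-0.42,-1,0,0.05],[0,0,0,-0.42,-1,0,0.05],[0,0,0,-0.42,-1,0,0.05],[0,0,0,-0.42,-1,0,0.05]]}}

```text
time_s: 21.5
ee_pos: [534.5, -193.3, 185.2]
orientation: [0.693, 0.721, 0.0, -0.0]
ft_force: [-0.2, 0.3, 0.5]
finger_gap: 0.945
finger_force: 0.0
```

{"method": "drive_tool", "body": {"commands": [[0,0,0,-0.43,-1,-0.3,0.05],[0,0,0,-0.43,-1,-0.3,0.05],[0,0,0,-0.43,-1,-0.3,0.05],[0,0,0,-0.43,-1,-0.3,0.05],[0,0,0,-0.43,-1,-0.3,0.05]]}}

```text
time_s: 22.0
ee_pos: [492.4, -290.7, 155.8]
orientation: [0.692, 0.722, 0.0, -0.0]
ft_force: [0.2, 0.9, -0.5]
finger_gap: 0.949
finger_force: 0.0
```

Run:
```python
from h import *
state();p=shot('top','t8')
for k,v in M.items(): print(k,circ(p,v,56))
print('seated',circ(p,(656,-62.3,145),56),circ(p,(660,27.5,145),56))
print('n3',circ(p,RG['n3'],54))
cv2.imwrite('pics/t8c.png',cv2.resize(p['image'][150:330,210:490],None,fx=2.8,fy=2.8,interpolation=2)[:,:,::-1])
```

```text
t 22.0 tcp [ 492.4 -290.7  155.8] rv [1. 0. 0.] f [ 0.2  0.9 -0.5] m [ 0.  -0.1 -0. ] gap 0.9488552010839749 q [-0.7  0.5  1.5  0.   1.2 -0.7]
A []
B []
C []
D []
seated [array([657.7, -60.8])] [array([661.7,  28.3])]
n3 [array([ 653.6, -152.3])]
```

View pics/t8c.png

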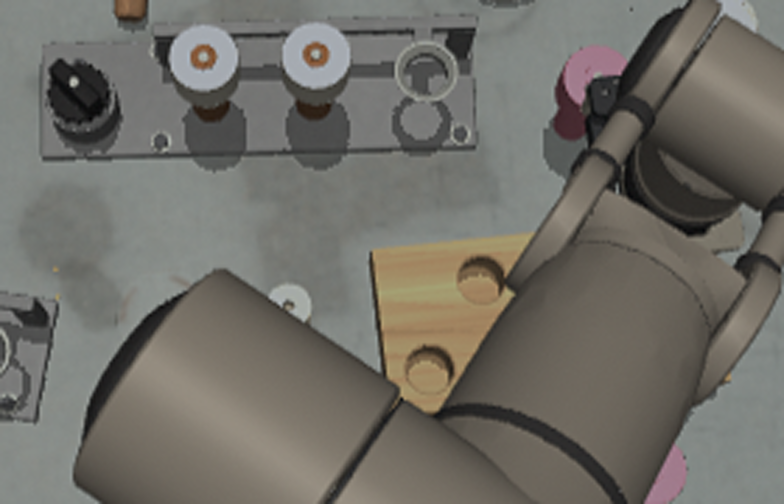

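Mauls A and B sit seated in rings 1 and 2, and ring 3 is free. Grasping C.

{"method": "drive_tool", "body": {"commands": [[0,0,0,-0.014,-0.025,-0.3,0.05],[0,0,0,-0.014,-0.025,-0.59,0.05],[0,0,0,-0.014,-0.025,-0.59,0.05],[0,0,0,-0.014,-0.025,-0.59,1],[0,0,0,-0.014,-0.025,-0.59,1],[0,0,0,-0.014,-0.025,-0.59,1],[0,0,0,-0.014,-0.025,-0.59,1],[0,0,0,-0.014,-0.025,-0.59,1]], "grip_force": 35}}

```text
time_s: 22.85
ee_pos: [490.0, -294.9, 97.6]
orientation: [0.692, 0.722, 0.0, 0.001]
ft_force: [-1.1, 0.4, 3.8]
finger_gap: 0.608
finger_force: 35.0
```

{"method": "drive_tool", "body": {"commands": [[0,0,0,0,0,0.3,1],[0,0,0,0,0,0.6,1],[0,0,0,0,0,0.9,1],[0,0,0,0,0,0.9,1]]}}

```text
time_s: 23.25
ee_pos: [491.4, -296.0, 190.8]
orientation: [0.692, 0.722, 0.0, 0.004]
ft_force: [0.8, -0.1, -2.1]
finger_gap: 0.603
finger_force: 35.0
```

{"method": "drive_tool", "body": {"commands": [[0,0,0,0,0,0.4,1],[0,0,0,0,0,0.75,1],[0,0,0,0,0,0.75,1],[0,0,0,0,0,0.75,1]]}}

```text
time_s: 23.65
ee_pos: [489.4, -294.4, 260.4]
orientation: [0.692, 0.722, -0.0, -0.001]
ft_force: [-0.8, -0.7, -3.5]
finger_gap: 0.606
finger_force: 35.0
```

{"method": "drive_tool", "body": {"commands": [[0,0,0,0.81,0.7,0,1],[0,0,0,0.81,0.7,0,1],[0,0,0,0.81,0.7,0,1],[0,0,0,0.81,0.7,0,1]]}}

```text
time_s: 24.05
ee_pos: [570.7, -222.9, 258.4]
orientation: [0.691, 0.723, -0.001, -0.003]
ft_force: [0.5, 0.0, -3.4]
finger_gap: 0.604
finger_force: 35.0
```

{"method": "drive_tool", "body": {"commands": [[0,0,0,0.81,0.7,-0.35,1],[0,0,0,0.81,0.7,-0.35,1],[0,0,0,0.81,0.7,-0.35,1],[0,0,0,0.81,0.7,-0.35,1],[0,0,0,0.81,0.7,-0.35,1],[0,0,0,0.81,0.7,-0.35,1]]}}

```text
time_s: 24.65
ee_pos: [650.8, -156.5, 227.3]
orientation: [0.693, 0.721, -0.0, 0.0]
ft_force: [0.5, -1.1, -2.5]
finger_gap: 0.605
finger_force: 35.0
```

{"method": "drive_tool", "body": {"commands": [[0,0,0,0.007,0.035,-0.27,1],[0,0,0,0.007,0.035,-0.35,1],[0,0,0,0.007,0.035,-0.4,1],[0,0,0,0.007,0.035,-0.46,1],[0,0,0,0.007,0.035,-0.51,1],[0,0,0,0.007,0.035,-0.51,1]]}}

```text
time_s: 25.25
ee_pos: [652.6, -153.3, 181.5]
orientation: [0.692, 0.722, -0.0, 0.003]
ft_force: [-8.3, -1.5, 16.9]
finger_gap: 0.605
finger_force: 35.0
```

Run:
```python
from h import *
state()
```

```text
t 25.25 tcp [ 652.6 -153.3  181.5] rv [1. 0. 0.] f [-8.3 -1.5 16.9] m [-0.4  1.9  0. ] gap 0.6047248948180188 q [-0.3  0.6  1.1 -0.   1.3 -0.4]
```

It stopped at foot height ~93, with a side force toward −x. I'll lift, recentre and retry so I don't mistake misalignment for a thick handle.

{"method": "drive_tool", "body": {"commands": [[0,0,0,-0.015,-0.003,0.12,1],[0,0,0,-0.015,-0.003,0.12,1],[0,0,0,-0.015,-0.003,0.06,1],[0,0,0,-0.015,-0.003,0.0,1],[0,0,0,-0.015,-0.003,-0.02,1],[0,0,0,-0.015,-0.003,-0.03,1],[0,0,0,-0.015,-0.003,-0.03,1]]}}

```text
time_s: 25.95
ee_pos: [652.3, -153.4, 180.6]
orientation: [0.692, 0.722, 0.001, 0.005]
ft_force: [-9.4, -1.8, 36.0]
finger_gap: 0.604
finger_force: 35.1
```

Run:
```python
from h import *
state()
```

```text
t 25.95 tcp [ 652.3 -153.4  180.6] rv [1. 0. 0.] f [-9.4 -1.8 36. ] m [-0.3  2.3  0.1] gap 0.6041143664009156 q [-0.3  0.6  1.1 -0.   1.3 -0.4]
```

36 N and it does not pass, which fits a thick handle stopping in the mouth. Taking C to wide ring 1.

{"method": "drive_tool", "body": {"commands": [[0,0,0,0,0,0.3,1],[0,0,0,0,0,0.7,1],[0,0,0,0,0,0.85,1],[0,0,0,0,0,0.85,1]]}}

```text
time_s: 26.35
ee_pos: [651.9, -151.6, 259.7]
orientation: [0.692, 0.722, 0.001, 0.002]
ft_force: [0.8, -0.3, -2.9]
finger_gap: 0.605
finger_force: 35.0
```

{"method": "drive_tool", "body": {"commands": [[0,0,0,-0.37,0.925,0,1],[0,0,0,-0.37,0.925,0,1],[0,0,0,-0.37,0.925,0,1],[0,0,0,-0.37,0.925,0,1]]}}

```text
time_s: 26.75
ee_pos: [613.2, -57.6, 255.9]
orientation: [0.691, 0.723, -0.001, -0.001]
ft_force: [0.2, 0.2, -2.6]
finger_gap: 0.609
finger_force: 35.0
```

{"method": "drive_tool", "body": {"commands": [[0,0,0,-0.37,0.925,0,1],[0,0,0,-0.37,0.925,0,1],[0,0,0,-0.37,0.925,0,1],[0,0,0,-0.37,0.925,0,1]]}}

```text
time_s: 27.15
ee_pos: [577.0, 33.5, 256.8]
orientation: [0.692, 0.722, -0.001, -0.0]
ft_force: [0.2, -1.2, -3.0]
finger_gap: 0.604
finger_force: 35.0
```

{"method": "drive_tool", "body": {"commands": [[0,0,0,-0.37,0.925,0,1],[0,0,0,-0.37,0.925,0,1],[0,0,0,-0.37,0.925,0,1],[0,0,0,-0.37,0.925,0,1]]}}

```text
time_s: 27.55
ee_pos: [540.5, 125.5, 257.2]
orientation: [0.692, 0.722, -0.0, 0.0]
ft_force: [0.2, -0.3, -2.6]
finger_gap: 0.605
finger_force: 35.0
```

{"method": "drive_tool", "body": {"commands": [[0,0,0,-0.37,0.925,0,1],[0,0,0,-0.37,0.925,0,1],[0,0,0,-0.37,0.925,0,1],[0,0,0,-0.37,0.925,0,1]]}}

```text
time_s: 27.95
ee_pos: [503.8, 217.7, 257.3]
orientation: [0.692, 0.722, -0.0, 0.0]
ft_force: [1.1, 0.2, -2.3]
finger_gap: 0.607
finger_force: 35.0
```

{"method": "drive_tool", "body": {"commands": [[0,0,0,-0.37,0.9,0,1],[0,0,0,-0.37,0.9,0,1],[0,0,0,-0.37,0.9,0,1],[0,0,0,-0.37,0.9,0,1],[0,0,0,-0.37,0.9,0,1],[0,0,0,-0.37,0.9,0,1]]}}

```text
time_s: 28.55
ee_pos: [467.1, 306.8, 257.6]
orientation: [0.693, 0.721, -0.0, 0.0]
ft_force: [0.2, 0.3, -2.3]
finger_gap: 0.604
finger_force: 35.0
```

Run:
```python
from h import *
state();p=shot('side')
for d in nets.place_of(p,'wide_ring_1'): print(d['score'],np.array(d['xyz']))
p=shot('top')
for d in nets.place_of(p,'wide_ring_1'): print(d['score'],np.array(d['xyz']))
print('D',circ(p,M['D'],56),'n3',circ(p,RG['n3'],54),'w2',circ(p,RG['w2'],54))
```

```text
t 28.55 tcp [467.1 306.8 257.6] rv [1. 0. 0.] f [ 0.2  0.3 -2.3] m [-0.  -0.  -0.1] gap 0.6043328570935549 q [ 0.4  0.4  1.4 -0.   1.4  0.4]
0.79 [465.1 308.4 102.2]
0.3 [659.   30.4 122.5]
0.72 [441.5 218.1 101.7]
0.72 [461.6 309.6  96.7]
0.29 [474.2 -27.2  23.4]
D [array([ 462.5, -344.6])] n3 [] w2 [array([442. , 220.7])]
```

{"method": "drive_tool", "body": {"commands": [[0,0,0,-0.03,0.017,-0.4,1],[0,0,0,-0.03,0.017,-0.6,1],[0,0,0,-0.03,0.017,-0.68,1],[0,0,0,-0.03,0.017,-0.74,1],[0,0,0,-0.03,0.017,-0.79,1],[0,0,0,-0.03,0.017,-0.79,1]]}}

```text
time_s: 29.35
ee_pos: [463.2, 310.2, 179.0]
orientation: [0.692, 0.722, 0.0, 0.0]
ft_force: [0.2, -0.4, -2.9]
finger_gap: 0.61
finger_force: 35.0
```

Run:
```python
from h import *
state()
```

```text
t 29.35 tcp [463.2 310.2 179. ] rv [1. 0. 0.] f [ 0.2 -0.4 -2.9] m [-0.2 -0.1 -0. ] gap 0.61030639233057 q [ 0.5  0.4  1.5 -0.   1.2  0.4]
```

{"method": "drive_tool", "body": {"commands": [[0,0,0,0.003,-0.005,-0.05,1],[0,0,0,0.003,-0.005,-0.1,1],[0,0,0,0.003,-0.005,-0.15,1],[0,0,0,0.003,-0.005,-0.15,1]]}}

```text
time_s: 29.75
ee_pos: [462.9, 309.6, 162.9]
orientation: [0.692, 0.722, -0.001, -0.0]
ft_force: [0.5, 0.2, -2.8]
finger_gap: 0.606
finger_force: 35.0
```

Run:
```python
from h import *
state()
```

```text
t 29.75 tcp [462.9 309.6 162.9] rv [ 1.  0. -0.] f [ 0.5  0.2 -2.8] m [ 0.  -0.1 -0. ] gap 0.6055780687095514 q [0.5 0.5 1.5 0.  1.2 0.4]
```

{"method": "drive_tool", "body": {"commands": [[0,0,0,0,0,-0.2,1],[0,0,0,0,0,-0.4,1],[0,0,0,0,0,-0.52,1],[0,0,0,0,0,-0.57,1],[0,0,0,0,0,-0.57,1],[0,0,0,0,0,-0.57,1]]}}

```text
time_s: 30.35
ee_pos: [463.5, 309.7, 107.3]
orientation: [0.692, 0.722, 0.0, 0.0]
ft_force: [-1.2, -2.5, -2.5]
finger_gap: 0.607
finger_force: 35.0
```

Run:
```python
from h import *
state()
```

```text
t 30.35 tcp [463.5 309.7 107.3] rv [1. 0. 0.] f [-1.2 -2.5 -2.5] m [-0.5  0.   0. ] gap 0.6070119806368273 q [ 0.5  0.5  1.6 -0.   1.   0.4]
```

{"method": "drive_tool", "body": {"commands": [[0,0,0,0,-0.005,-0.02,1],[0,0,0,0,-0.005,-0.03,1],[0,0,0,0,-0.005,-0.03,0.15],[0,0,0,0,-0.005,-0.03,0.15],[0,0,0,0,-0.005,-0.03,0.15],[0,0,0,0,-0.005,-0.03,0.15],[0,0,0,0,0,0.3,0.15],[0,0,0,0,0,0.7,0.15],[0,0,0,0,0,0.85,0.15],[0,0,0,0,0,0.85,0.15]]}}

```text
time_s: 31.35
ee_pos: [464.6, 310.5, 194.5]
orientation: [0.692, 0.722, 0.003, 0.001]
ft_force: [-0.2, 0.3, -0.2]
finger_gap: 0.846
finger_force: 0.0
```

{"method": "drive_tool", "body": {"commands": [[0,0,0,0,-1,0,0.05],[0,0,0,0,-1,0,0.05],[0,0,0,0,-1,0,0.05],[0,0,0,0,-1,0,0.05]]}}

```text
time_s: 31.75
ee_pos: [462.9, 208.8, 190.7]
orientation: [0.693, 0.721, -0.001, -0.001]
ft_force: [0.3, -0.1, 0.4]
finger_gap: 0.953
finger_force: 0.0
```

{"method": "drive_tool", "body": {"commands": [[0,0,0,0,-1,0,0.05],[0,0,0,0,-1,0,0.05],[0,0,0,0,-1,0,0.05],[0,0,0,0,-1,0,0.05]]}}

```text
time_s: 32.15
ee_pos: [463.3, 110.0, 191.2]
orientation: [0.693, 0.721, -0.0, -0.0]
ft_force: [0.1, 0.7, 0.5]
finger_gap: 0.95
finger_force: 0.0
```

Run:
```python
from h import *
state();p=shot('top','t9')
for d in nets.place_of(p,'maul_3_head'): print(d['score'],np.array(d['xyz']))
print('D',circ(p,M['D'],56),'w1',circ(p,(463,309.5,145),56))
cv2.imwrite('pics/t9c.png',cv2.resize(p['image'][150:350,100:500],None,fx=2,fy=2,interpolation=2)[:,:,::-1])
```

```text
t 32.15 tcp [463.3 110.  191.2] rv [ 1.  0. -0.] f [0.1 0.7 0.5] m [ 0.  -0.1 -0. ] gap 0.9496172661938729 q [0.1 0.3 1.7 0.  1.1 0. ]
0.87 [658.6 -65.2 116.5]
0.8 [ 308.7 -151.2  105.8]
0.77 [ 311.2 -290.3  103.7]
D [array([ 462.2, -343.8])] w1 [array([464.7, 310.2])]
```

View pics/t9c.png

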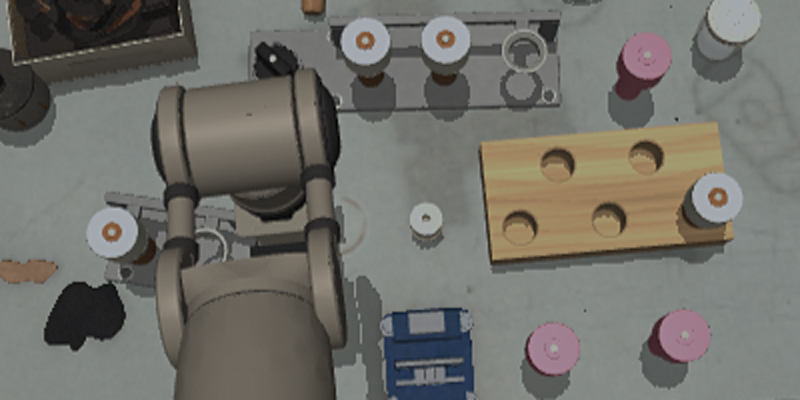

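A and B are in the narrow stand and C is seated in wide ring 1. The block has been knocked about 40 mm in +x, so D is now at (462,−344). Going there.

{"method": "drive_tool", "body": {"commands": [[0,0,0,0,-0.91,0,0.05],[0,0,0,0,-0.91,0,0.05],[0,0,0,0,-0.91,0,0.05],[0,0,0,0,-0.91,0,0.05]]}}

```text
time_s: 32.65
ee_pos: [463.4, 19.7, 191.5]
orientation: [0.692, 0.722, 0.0, -0.0]
ft_force: [0.5, 0.4, -0.0]
finger_gap: 0.949
finger_force: 0.0
```

{"method": "drive_tool", "body": {"commands": [[0,0,0,0,-0.91,0,0.05],[0,0,0,0,-0.91,0,0.05],[0,0,0,0,-0.91,0,0.05],[0,0,0,0,-0.91,0,0.05]]}}

```text
time_s: 33.05
ee_pos: [463.5, -70.9, 191.5]
orientation: [0.692, 0.722, 0.0, -0.0]
ft_force: [-0.1, 1.1, -0.1]
finger_gap: 0.951
finger_force: 0.0
```

{"method": "drive_tool", "body": {"commands": [[0,0,0,0,-0.91,0,0.05],[0,0,0,0,-0.91,0,0.05],[0,0,0,0,-0.91,0,0.05],[0,0,0,0,-0.91,0,0.05]]}}

```text
time_s: 33.45
ee_pos: [463.5, -161.6, 191.5]
orientation: [0.692, 0.722, 0.0, -0.001]
ft_force: [-0.5, 0.8, -0.3]
finger_gap: 0.951
finger_force: 0.0
```

{"method": "drive_tool", "body": {"commands": [[0,0,0,0,-0.91,0,0.05],[0,0,0,0,-0.91,0,0.05],[0,0,0,0,-0.91,0,0.05],[0,0,0,0,-0.91,0,0.05]]}}

```text
time_s: 33.85
ee_pos: [463.6, -252.4, 191.4]
orientation: [0.692, 0.722, 0.0, -0.001]
ft_force: [-0.1, -0.1, -0.1]
finger_gap: 0.947
finger_force: 0.0
```

Run:
```python
from h import *
state();p=shot('top')
M['D']=(462,-344,138)
print('D',circ(p,M['D'],56),'w2',circ(p,RG['w2'],54))
p=shot('side');print([(d['score'],np.array(d['xyz'])) for d in nets.place_of(p,'maul_3_head')])
```

```text
t 33.85 tcp [ 463.6 -252.4  191.4] rv [ 1.  0. -0.] f [-0.1 -0.1 -0.1] m [ 0.1 -0.1  0. ] gap 0.9472320014182803 q [-0.6  0.4  1.6  0.   1.2 -0.7]
D [] w2 [array([445.3, 220.2])]
[(0.91, array([ 315.4, -153.7,  106.1])), (0.55, array([ 314.6, -292.9,  104.5])), (0.27, array([ 646.8, -154.1,  102.8]))]
```

{"method": "drive_tool", "body": {"commands": [[0,0,0,-0.015,-0.92,0,0.05],[0,0,0,-0.015,-0.92,-0.3,0.05],[0,0,0,-0.015,-0.92,-0.35,0.05],[0,0,0,-0.015,-0.92,-0.35,0.05],[0,0,0,-0.015,-0.92,-0.35,0.05]]}}

```text
time_s: 34.5
ee_pos: [462.2, -344.7, 157.2]
orientation: [0.692, 0.722, 0.0, -0.0]
ft_force: [0.6, 0.3, 0.1]
finger_gap: 0.951
finger_force: 0.0
```

Run:
```python
from h import *
state();p=shot('side')
print(np.array(proj(p,(462,-344,138))))
a=p['image'];u,v=map(int,proj(p,(462,-344,115)))
cv2.imwrite('pics/s10.png',cv2.resize(a[v-50:v+50,u-65:u+65],None,fx=5,fy=5,interpolation=2)[:,:,::-1])
```

```text
t 34.5 tcp [ 462.2 -344.7  157.2] rv [1. 0. 0.] f [0.6 0.3 0.1] m [ 0.  -0.1  0.1] gap 0.9506114793807098 q [-0.8  0.5  1.5  0.   1.2 -0.8]
[225.7 296.6]
```

View pics/s10.png

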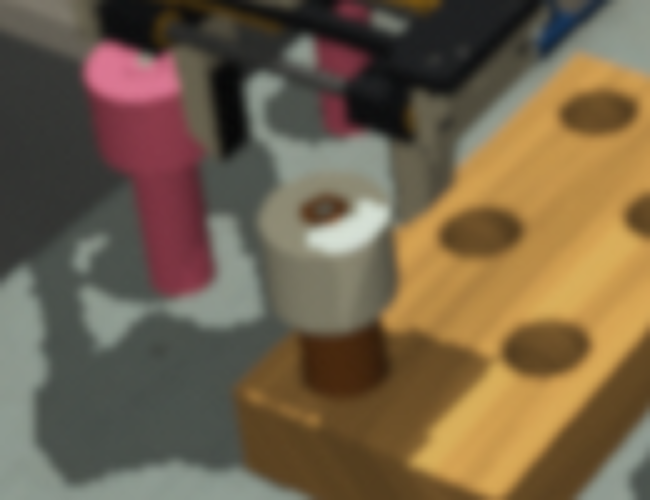

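The fingers straddle maul D's head and stay clear of the pink maul. Descending and gripping.

{"method": "drive_tool", "body": {"commands": [[0,0,0,0,0.005,-0.3,0.05],[0,0,0,0,0.005,-0.6,0.05],[0,0,0,0,0.005,-0.6,0.05],[0,0,0,0,0.005,-0.6,1],[0,0,0,0,0.005,-0.6,1],[0,0,0,0,0.005,-0.6,1],[0,0,0,0,0.005,-0.6,1],[0,0,0,0,0.005,-0.6,1]], "grip_force": 35}}

```text
time_s: 35.35
ee_pos: [462.0, -346.1, 97.6]
orientation: [0.692, 0.722, -0.0, 0.001]
ft_force: [-0.6, 0.6, 3.0]
finger_gap: 0.607
finger_force: 34.9
```

{"method": "drive_tool", "body": {"commands": [[0,0,0,0,0,0.3,1],[0,0,0,0,0,0.6,1],[0,0,0,0,0,0.9,1],[0,0,0,0,0,0.9,1]]}}

```text
time_s: 35.75
ee_pos: [463.3, -347.3, 191.0]
orientation: [0.692, 0.722, 0.0, 0.004]
ft_force: [-0.3, 0.0, -1.6]
finger_gap: 0.605
finger_force: 35.0
```

{"method": "drive_tool", "body": {"commands": [[0,0,0,0,0,0.4,1],[0,0,0,0,0,0.75,1],[0,0,0,0,0,0.75,1],[0,0,0,0,0,0.75,1]]}}

```text
time_s: 36.15
ee_pos: [461.5, -345.6, 260.8]
orientation: [0.692, 0.722, 0.0, -0.0]
ft_force: [-0.1, -0.3, -2.9]
finger_gap: 0.607
finger_force: 35.0
```

{"method": "drive_tool", "body": {"commands": [[0,0,0,0.93,0.94,0,1],[0,0,0,0.93,0.94,0,1],[0,0,0,0.93,0.94,0,1],[0,0,0,0.93,0.94,0,1]]}}

```text
time_s: 36.55
ee_pos: [556.3, -247.8, 258.4]
orientation: [0.69, 0.723, 0.0, -0.003]
ft_force: [-0.1, 0.7, -1.5]
finger_gap: 0.603
finger_force: 35.0
```

{"method": "drive_tool", "body": {"commands": [[0,0,0,0.93,0.94,-0.35,1],[0,0,0,0.93,0.94,-0.35,1],[0,0,0,0.93,0.94,-0.35,1],[0,0,0,0.93,0.94,-0.35,1],[0,0,0,0.93,0.94,-0.35,1],[0,0,0,0.93,0.94,-0.35,1]]}}

```text
time_s: 37.15
ee_pos: [646.7, -159.0, 225.8]
orientation: [0.693, 0.721, -0.001, -0.001]
ft_force: [-1.1, -0.9, -1.8]
finger_gap: 0.602
finger_force: 35.0
```

{"method": "drive_tool", "body": {"commands": [[0,0,0,0.05,0.055,0,1],[0,0,0,0.05,0.055,-0.25,1],[0,0,0,0.05,0.055,-0.34,1],[0,0,0,0.05,0.055,-0.4,1],[0,0,0,0.05,0.055,-0.45,1],[0,0,0,0.05,0.055,-0.5,1],[0,0,0,0.05,0.055,-0.5,1]]}}

```text
time_s: 37.85
ee_pos: [652.7, -153.8, 181.5]
orientation: [0.692, 0.722, -0.0, 0.003]
ft_force: [-6.8, -2.1, 16.7]
finger_gap: 0.607
finger_force: 35.0
```

Run:
```python
from h import *
state()
```

```text
t 37.85 tcp [ 652.7 -153.8  181.5] rv [1. 0. 0.] f [-6.8 -2.1 16.7] m [-0.3  1.8  0.1] gap 0.6068561967840129 q [-0.3  0.7  1.1 -0.   1.4 -0.4]
```

{"method": "drive_tool", "body": {"commands": [[0,0,0,-0.025,-0.005,0.12,1],[0,0,0,-0.025,-0.005,0.12,1],[0,0,0,-0.025,-0.005,0.06,1],[0,0,0,-0.025,-0.005,0.03,1],[0,0,0,-0.025,-0.005,0.0,1],[0,0,0,-0.025,-0.005,0.0,1]]}}

```text
time_s: 38.45
ee_pos: [651.7, -153.8, 181.4]
orientation: [0.692, 0.722, 0.001, 0.004]
ft_force: [-3.5, -1.8, 22.8]
finger_gap: 0.606
finger_force: 35.0
```

Run:
```python
from h import *
state()
```

```text
t 38.45 tcp [ 651.7 -153.8  181.4] rv [1. 0. 0.] f [-3.5 -1.8 22.8] m [-0.1  1.  -0. ] gap 0.6060220326967882 q [-0.3  0.6  1.1 -0.   1.3 -0.4]
```

{"method": "drive_tool", "body": {"commands": [[0,0,0,0,0,-0.02,1],[0,0,0,0,0,-0.03,1],[0,0,0,0,0,-0.03,1]]}}

```text
time_s: 38.75
ee_pos: [651.9, -154.1, 181.2]
orientation: [0.692, 0.722, 0.001, 0.005]
ft_force: [-6.7, -0.3, 34.9]
finger_gap: 0.605
finger_force: 35.1
```

Run:
```python
from h import *
state()
```

```text
t 38.75 tcp [ 651.9 -154.1  181.2] rv [1. 0. 0.] f [-6.7 -0.3 34.9] m [0.  1.9 0. ] gap 0.6045683992161888 q [-0.3  0.6  1.1 -0.   1.3 -0.4]
```

Contact height did not change with the recentring, which suggests a thick handle. As a check, I'll measure the handle width in the side image once it is raised.

{"method": "drive_tool", "body": {"commands": [[0,0,0,0,0,0.3,1],[0,0,0,0,0,0.7,1],[0,0,0,0,0,0.85,1],[0,0,0,0,0,0.85,1]]}}

```text
time_s: 39.15
ee_pos: [651.1, -152.8, 260.6]
orientation: [0.692, 0.722, 0.001, 0.002]
ft_force: [-0.3, -0.2, -2.6]
finger_gap: 0.608
finger_force: 35.0
```

Run:
```python
from h import *
o=state();p=shot('side')
def width(p,X,ha=None):
    out=[]
    T=np.array(p['cam_to_world']);fw=X-T[:3,3]
    for dz in range(-75,-40,5):     # along the handle, rel. TCP
        c=np.array(X)+[0,0,dz];u,v=proj(p,c)
        row=p['image'][int(round(v)),int(u)-30:int(u)+30].astype(float)
        m=row[:,0]-row[:,2]  # brown: R>>B
        xs=np.arange(0,60,.1);mi=np.interp(xs,np.arange(60),m);h=.5*m[25:35].max()
        i=300;l=i
        while mi[l]>h and l>0:l-=1
        while mi[i]>h and i<598:i+=1
        d=np.linalg.norm(c-T[:3,3]);out.append((i-l)*.1*d/p['fx'])
    return np.array(out)
print('D now',width(p,np.array(o['ee_pos'])))
from types import SimpleNamespace
im=cv2.imread('pics/s4.png')[:,:,::-1];q=dict(p);q['image']=im
print('A then',width(q,np.array([657.9,26.4,226.1])))
```

```text
t 39.15 tcp [ 651.1 -152.8  260.6] rv [1. 0. 0.] f [-0.3 -0.2 -2.6] m [-0.  -0.1 -0. ] gap 0.6084377712868275 q [-0.3  0.6  1.   0.   1.5 -0.4]
D now [32.5 31.3 30.6 30.7 30.9 32.1 32.6]
A then [26.7 26.7 26.6 26.5 26.7 26.9 27.4]
```

The width ratio to maul A is 1.17, close to 37/32, so D is thick. Taking it to wide ring 2.

{"method": "drive_tool", "body": {"commands": [[0,0,0,-0.52,0.93,0,1],[0,0,0,-0.52,0.93,0,1],[0,0,0,-0.52,0.93,0,1],[0,0,0,-0.52,0.93,0,1]]}}

```text
time_s: 39.6
ee_pos: [597.1, -58.1, 257.0]
orientation: [0.691, 0.723, -0.001, -0.001]
ft_force: [-0.1, -0.5, -0.9]
finger_gap: 0.604
finger_force: 35.0
```

{"method": "drive_tool", "body": {"commands": [[0,0,0,-0.52,0.93,0,1],[0,0,0,-0.52,0.93,0,1],[0,0,0,-0.52,0.93,0,1],[0,0,0,-0.52,0.93,0,1]]}}

```text
time_s: 40.0
ee_pos: [546.3, 33.4, 258.1]
orientation: [0.692, 0.722, -0.0, -0.0]
ft_force: [-0.1, -0.7, -1.2]
finger_gap: 0.604
finger_force: 35.0
```

{"method": "drive_tool", "body": {"commands": [[0,0,0,-0.52,0.93,0,1],[0,0,0,-0.52,0.93,0,1],[0,0,0,-0.52,0.93,0,1],[0,0,0,-0.52,0.93,0,1]]}}

```text
time_s: 40.4
ee_pos: [495.0, 125.9, 258.4]
orientation: [0.692, 0.722, -0.0, 0.0]
ft_force: [-0.0, -0.8, -2.7]
finger_gap: 0.607
finger_force: 35.0
```

{"method": "drive_tool", "body": {"commands": [[0,0,0,-0.52,0.93,-0.3,1],[0,0,0,-0.52,0.93,-0.3,1],[0,0,0,-0.52,0.93,-0.3,1],[0,0,0,-0.52,0.93,-0.3,1],[0,0,0,-0.52,0.93,-0.3,1],[0,0,0,-0.52,0.93,-0.3,1]]}}

```text
time_s: 41.0
ee_pos: [443.9, 217.7, 229.0]
orientation: [0.693, 0.721, 0.0, 0.001]
ft_force: [0.3, -0.4, -2.5]
finger_gap: 0.608
finger_force: 35.0
```

{"method": "drive_tool", "body": {"commands": [[0,0,0,-0.002,0.02,-0.2,1],[0,0,0,-0.002,0.02,-0.3,1],[0,0,0,-0.002,0.02,-0.37,1],[0,0,0,-0.002,0.02,-0.44,1],[0,0,0,-0.002,0.02,-0.5,1],[0,0,0,-0.002,0.02,-0.5,1]]}}

```text
time_s: 41.6
ee_pos: [442.2, 221.0, 178.2]
orientation: [0.692, 0.722, -0.0, 0.0]
ft_force: [1.6, -0.5, -1.6]
finger_gap: 0.604
finger_force: 35.0
```

Run:
```python
from h import *
state()
```

```text
t 41.6 tcp [442.2 221.  178.2] rv [ 1.  0. -0.] f [ 1.6 -0.5 -1.6] m [-0.1 -0.3  0. ] gap 0.6038578909949777 q [ 0.3  0.3  1.7 -0.   1.1  0.3]
```

Entering freely, with a slight +x push, so I'll correct a little and continue.

{"method": "drive_tool", "body": {"commands": [[0,0,0,0.008,-0.002,-0.06,1],[0,0,0,0.008,-0.002,-0.15,1],[0,0,0,0.008,-0.002,-0.35,1],[0,0,0,0.008,-0.002,-0.55,1],[0,0,0,0.008,-0.002,-0.66,1],[0,0,0,0.008,-0.002,-0.71,1],[0,0,0,0.008,-0.002,-0.71,1],[0,0,0,0.008,-0.002,-0.71,1]]}}

```text
time_s: 42.4
ee_pos: [442.9, 221.0, 108.1]
orientation: [0.692, 0.722, 0.0, 0.0]
ft_force: [0.8, -2.7, -3.0]
finger_gap: 0.605
finger_force: 35.0
```

Run:
```python
from h import *
state()
```

```text
t 42.4 tcp [442.9 221.  108.1] rv [1. 0. 0.] f [ 0.8 -2.7 -3. ] m [-0.5 -0.2 -0. ] gap 0.6045295719487405 q [ 0.3  0.4  1.8 -0.   0.9  0.3]
```

{"method": "drive_tool", "body": {"commands": [[0,0,0,0,-0.005,-0.02,1],[0,0,0,0,-0.005,-0.04,1],[0,0,0,0,-0.005,-0.04,0.15],[0,0,0,0,-0.005,-0.04,0.15],[0,0,0,0,-0.005,-0.04,0.15],[0,0,0,0,-0.005,-0.04,0.15],[0,0,0,0,0,0.3,0.15],[0,0,0,0,0,0.7,0.15],[0,0,0,0,0,0.85,0.15],[0,0,0,0,0,0.85,0.15]]}}

```text
time_s: 43.4
ee_pos: [444.1, 221.6, 195.1]
orientation: [0.692, 0.722, 0.002, 0.001]
ft_force: [0.5, -0.1, 0.4]
finger_gap: 0.848
finger_force: 0.0
```

{"method": "drive_tool", "body": {"commands": [[0,0,0,0,-1,0.2,0.05],[0,0,0,0,-1,0.2,0.05],[0,0,0,0,-1,0.2,0.05],[0,0,0,0,-1,0.2,0.05]]}}

```text
time_s: 43.8
ee_pos: [442.5, 120.1, 211.8]
orientation: [0.693, 0.721, -0.0, -0.001]
ft_force: [-0.5, -0.7, -0.3]
finger_gap: 0.949
finger_force: 0.0
```

{"method": "drive_tool", "body": {"commands": [[0,0,0,0,-1,0,0.05],[0,0,0,0,-1,0,0.05],[0,0,0,0,-1,0,0.05],[0,0,0,0,-1,0,0.05]]}}

```text
time_s: 44.2
ee_pos: [442.6, 21.3, 211.8]
orientation: [0.693, 0.721, -0.0, -0.001]
ft_force: [-0.1, -0.6, 0.3]
finger_gap: 0.947
finger_force: 0.0
```

{"method": "drive_tool", "body": {"commands": [[0,0,0,0,-1,0,0.05],[0,0,0,0,-1,0,0.05],[0,0,0,0,-1,0,0.05],[0,0,0,0,-1,0,0.05]]}}

```text
time_s: 44.6
ee_pos: [442.9, -77.8, 212.1]
orientation: [0.692, 0.722, 0.0, -0.001]
ft_force: [0.3, -0.8, 0.2]
finger_gap: 0.952
finger_force: 0.0
```

Run:
```python
from h import *
state();p=shot('top','t11');s=shot('side','s11')
a=p['image'][150:320,100:480];b=s['image'][160:350,280:430]
a=cv2.resize(a,(570,255));b=cv2.resize(b,None,fx=2.9,fy=2.9,interpolation=2)
W=np.zeros((560,800,3),np.uint8);W[:255,:570]=a;W=np.zeros((560,800,3),np.uint8)
W[:a.shape[0]*360//570,:360]=cv2.resize(a,(360,255*360//570));W[:551,362:797]=b
cv2.imwrite('pics/f.png',W[:,:,::-1])
```

```text
t 44.6 tcp [442.9 -77.8 212.1] rv [ 1.  0. -0.] f [ 0.3 -0.8  0.2] m [ 0.  -0.1  0. ] gap 0.9521291350992739 q [-0.3  0.2  1.7  0.   1.2 -0.4]
```

View pics/f.png

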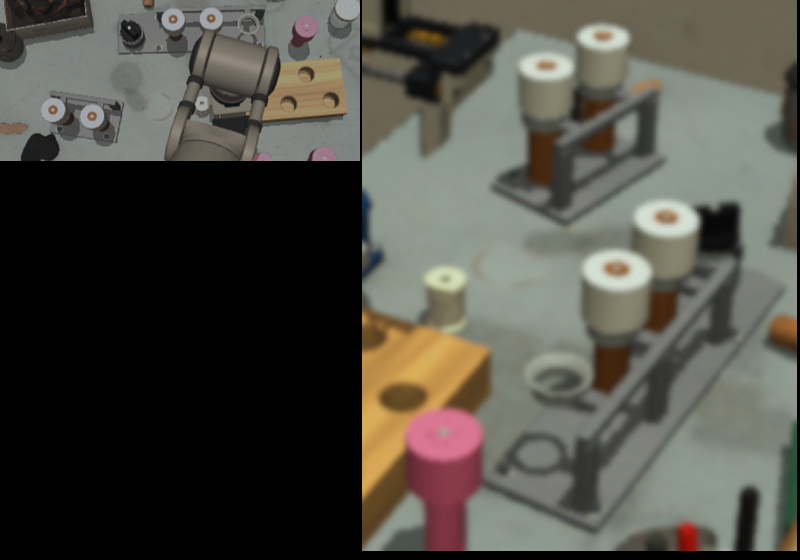

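All four mauls are seated with heads on the lips, two narrow and two wide. The spool and jar are untouched, and the robot is clear. Handing in.

```bash
python3 -c "
from h import *
print(ctrl.sign_off())"
```

```text
the job is handed in; nothing more can be done
None
```

I handed the job in: the clamp knob was turned about 2.25 rad clockwise (at most 1.9 was needed; I had no direct reading of the clutch slip), the two thin mauls sit in narrow rings 1 and 2, the two thick ones in the wide rings, and the jar and spool were left as they were.

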